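Load the cup dryer from the peg stand and start it

TASK

Get the cup dryer going: first turn its vent lever fully open, then lift every lidded cup that hangs on the peg stand off its peg and stand it upright in the blue tray on the dryer's deck, never letting a cup drop. Last of all, with all the cups in, turn the dial sleeve to setting 3 (three pips). Leave the tray on the deck and do not disturb the dish, the jar or the tongs.

Things in the scene. Friction and masses are not known exactly. Their poses are not given: they have to be found in the camera images.
- dryer: White cup dryer fixed on the table, 260 (x) by 420 mm (y), flat top 60 mm high. Origin: centre of its underside; x points away from the robot. The slotted deck with the tray lies at y above -50 mm (its middle at y = 85 mm); the controls are on the rest: vent axis at (35, -135) mm, dial axis at (-70, -135) mm. A steel duct runs from the vent axis along +x.
- vent (a joint): Vent lever angle about its vertical axis, anticlockwise from above: 0 shut (lever points to the dryer's -y), 1.571 fully open at the stop (lever points to the dryer's +x, along the duct). Starts near shut; stiff (0.1 N m), stays where it is left.
- vent_axis (a point): On the vent lever's vertical axis, at the top of its hub (dia 28 mm), 106 mm above the table. The lever is a steel bar reaching 85 mm out from the axis, 12 mm wide and 22 mm tall (84 to 106 mm above the table, free below).
- vent_tip (a point): Point on the top of the lever bar, 80 mm out from the axis; it moves with the lever.
- dial (a joint): Dial sleeve angle, clockwise from above: setting 1 at 0, 2 at 0.5, 3 at 1.0, 4 at 1.5 rad, a detent at each (about 0.1 N m). Starts at or between 1 and 2. A black ridge on its top points at rows of 1 to 4 black pips on the plate, on the dryer's +x side: it points 0.75 rad anticlockwise of the dryer's x at setting 1, 0.25 clockwise of it at 3.
- dial_top (a point): Centre of the top of the dial sleeve, 102 mm above the table: a ribbed steel cylinder 48 mm in diameter, 38 mm tall (64 to 102 mm above the table), standing on a flat plate 110 mm across; it turns about its vertical axis.
- tray: Loose blue plastic tray on the dryer's deck, 200 mm (its x) by 235 mm (its y), walls 30 mm tall and 4 mm thick, floor about 4 mm thick. Origin at the centre of its underside. It must hold up to five cups.
- stand: Fixed wooden peg stand. Origin on the table under its beam (along y, 380 mm long, 24 thick, top 213 mm high, posts at y = +-178). Five 10 mm pegs at y = -144, -72, 0, 72, 144 mm, 200 mm high, stick out along -x (to the robot) to x = -62, where the tip turns up (top 218 mm high, front at x = -72 mm). To free a cup raise it 25 mm, then move it 50 mm or more along the stand's -x.
- cup0: Steel lidded cup 0, one of up to 5 alike (may be absent), 0.2 kg, hanging on a peg. Origin: centre of its flat underside, z up. Heights above it: round body dia 51 to 55 mm, lid dia 54 to 61 mm, wire eye 36 mm wide (in its y-z plane) open from 61 to 108 mm, then a round black knob dia 24 from 116 to 158 mm, the place to grip. The peg passes through the eye along x; its centre line is 102 mm up.
- cup1: Steel lidded cup 1, one of up to 5 alike (may be absent), 0.2 kg, hanging on a peg. Origin: centre of its flat underside, z up. Heights above it: round body dia 51 to 55 mm, lid dia 54 to 61 mm, wire eye 36 mm wide (in its y-z plane) open from 61 to 108 mm, then a round black knob dia 24 from 116 to 158 mm, the place to grip. The peg passes through the eye along x; its centre line is 102 mm up.
- cup2: Steel lidded cup 2, one of up to 5 alike (may be absent), 0.2 kg, hanging on a peg. Origin: centre of its flat underside, z up. Heights above it: round body dia 51 to 55 mm, lid dia 54 to 61 mm, wire eye 36 mm wide (in its y-z plane) open from 61 to 108 mm, then a round black knob dia 24 from 116 to 158 mm, the place to grip. The peg passes through the eye along x; its centre line is 102 mm up.
- cup3: Steel lidded cup 3, one of up to 5 alike (may be absent), 0.2 kg, hanging on a peg. Origin: centre of its flat underside, z up. Heights above it: round body dia 51 to 55 mm, lid dia 54 to 61 mm, wire eye 36 mm wide (in its y-z plane) open from 61 to 108 mm, then a round black knob dia 24 from 116 to 158 mm, the place to grip. The peg passes through the eye along x; its centre line is 102 mm up.
- cup4: Steel lidded cup 4, one of up to 5 alike (may be absent), 0.2 kg, hanging on a peg. Origin: centre of its flat underside, z up. Heights above it: round body dia 51 to 55 mm, lid dia 54 to 61 mm, wire eye 36 mm wide (in its y-z plane) open from 61 to 108 mm, then a round black knob dia 24 from 116 to 158 mm, the place to grip. The peg passes through the eye along x; its centre line is 102 mm up.
- dish: Bystander: loose round stoneware dish, 130 mm in diameter, 45 mm tall, to the right of the dryer; origin at the centre of its underside.
- jar: Bystander: loose glass jar with swing-top clamp, 84 mm in diameter, 135 mm tall, beyond the dryer; origin at the centre of its underside.
- tongs: Bystander: loose steel tongs lying on the table in front of the robot, 210 mm long along their x, 45 mm wide, 10 mm tall; origin at the centre of the underside.
Mind the look-alikes: they are no part of the job. Leave any pink or purple look-alike of the cup1 alone.

How it is judged:
On the way, in this order (a step that is already met when the one before it is completed fails the run):
1. the vent lever is fully open (value of joint vent above 1.43 rad), for 0.2 s.
2. every cup present stands upright in the tray (x of cup0 in the frame of tray between -0.075 and 0.075 m and y of cup0 in the frame of tray between -0.1 and 0.1 m and z of cup0 in the frame of tray between -0.002 and 0.015 m and angle between each of cup0, cup1, cup2, cup3, cup4's own z axis and vertical below 0.15 rad and x of cup1 in the frame of tray between -0.075 and 0.075 m and y of cup1 in the frame of tray between -0.1 and 0.1 m and z of cup1 in the frame of tray between -0.002 and 0.015 m and x of cup2 in the frame of tray between -0.075 and 0.075 m and y of cup2 in the frame of tray between -0.1 and 0.1 m and z of cup2 in the frame of tray between -0.002 and 0.015 m and x of cup3 in the frame of tray between -0.075 and 0.075 m and y of cup3 in the frame of tray between -0.1 and 0.1 m and z of cup3 in the frame of tray between -0.002 and 0.015 m and x of cup4 in the frame of tray between -0.075 and 0.075 m and y of cup4 in the frame of tray between -0.1 and 0.1 m and z of cup4 in the frame of tray between -0.002 and 0.015 m), for 0.2 s.
3. the dial sleeve is at setting 3 (value of joint dial between 0.85 and 1.15 rad), for 0.2 s.
At the end, for the whole second after the job is handed in: Vent lever open (above 1.43 of 1.571 rad), dial at setting 3 (1.0 +/- 0.15 rad), every cup present standing in the tray (base on its floor, tilted less than 0.15 rad), released and at rest, the tray flat on the dryer's deck (centre within 70 mm of the deck's middle along each side) (all of step 2 and all of step 3 and value of joint vent above 1.43 rad and contact force between each of cup0, cup1, cup2, cup3, cup4 and the fingers below 0.1 N and linear speed of each of cup0, cup1, cup2, cup3, cup4 below 0.03 m/s and x of tray in the frame of dryer between -0.07 and 0.07 m and y of tray in the frame of dryer between 0.015 and 0.155 m and z of tray in the frame of dryer above 0.055 m and angle between tray's own z axis and vertical below 0.06 rad); the robot touches nothing.
It fails at once if a cup is set in the tray before the vent is open (value of joint vent below 1.35 rad and ((x of cup0 in the frame of tray between -0.075 and 0.075 m and y of cup0 in the frame of tray between -0.1 and 0.1 m and z of cup0 in the frame of tray between -0.002 and 0.015 m and angle between cup0's own z axis and vertical below 0.15 rad) or (x of cup1 in the frame of tray between -0.075 and 0.075 m and y of cup1 in the frame of tray between -0.1 and 0.1 m and z of cup1 in the frame of tray between -0.002 and 0.015 m and angle between cup1's own z axis and vertical below 0.15 rad) or (x of cup2 in the frame of tray between -0.075 and 0.075 m and y of cup2 in the frame of tray between -0.1 and 0.1 m and z of cup2 in the frame of tray between -0.002 and 0.015 m and angle between cup2's own z axis and vertical below 0.15 rad) or (x of cup3 in the frame of tray between -0.075 and 0.075 m and y of cup3 in the frame of tray between -0.1 and 0.1 m and z of cup3 in the frame of tray between -0.002 and 0.015 m and angle between cup3's own z axis and vertical below 0.15 rad) or (x of cup4 in the frame of tray between -0.075 and 0.075 m and y of cup4 in the frame of tray between -0.1 and 0.1 m and z of cup4 in the frame of tray between -0.002 and 0.015 m and angle between cup4's own z axis and vertical below 0.15 rad))).
It fails at once if a cup is dropped (it moves faster than 0.8 m/s out of the fingers) ((linear speed of cup0 above 0.8 m/s and contact force between cup0 and the fingers below 0.1 N) or (linear speed of cup1 above 0.8 m/s and contact force between cup1 and the fingers below 0.1 N) or (linear speed of cup2 above 0.8 m/s and contact force between cup2 and the fingers below 0.1 N) or (linear speed of cup3 above 0.8 m/s and contact force between cup3 and the fingers below 0.1 N) or (linear speed of cup4 above 0.8 m/s and contact force between cup4 and the fingers below 0.1 N)).
It fails at once if the dish, the jar or the tongs are shifted by more than 30 mm (distance of any of dish, jar, tongs from where it was at the start of the episode above 0.03 m).
Of cup0, cup1, cup2, cup3, cup4 only 3 to 5 are there at a start; the rules pass over those that are not, and their reading is None.
At some moment in a run one of tray may be knocked a few centimetres aside while the robot is not near it.
It also fails if it takes over 210 s, if anything falls off the work surface, if the arm or the gripper's body presses on something with over 40 N, if the wrist force passes 120 N, or if a joint passes its speed limit or range.

ROBOT

A 6-joint arm with a two-finger parallel gripper is mounted at the origin on the work surface. World frame = base frame: x ahead of the robot, y to its left, z up, the work surface at z = 0. Lengths are in m, angles in rad, forces in N, time in s.
With the tool pointing down it reaches from about 0.325 to 0.9 m from the base axis. Payload 6.1 kg.
Tool frame: the origin (TCP) lies where the fingers leave the gripper's body, on its centre line; the fingertips stand 73 mm ahead of it and the grasp point (between the pads) lies 54 mm ahead of it; x points along the fingers, y is the direction in which the jaws open and shut, and the axes are right-handed (so a half turn about x gives the same grasp; the last joint's range is limited). The gripper opens to 85 mm and grips with 20 to 120 N. Pads are 22 mm wide; open, the fingers measure 114 mm over their backs; the gripper's body (76 mm by 85 mm) begins 54 mm behind the grasp point. The pads swing forward as they close: fully open they stand 13 mm farther back than shut.
Start: joints at [-0.126, 0.22, 1.526, -0, 1.395, -0.126], TCP at [0.625, -0, 0.304] pointing down, gripper open.
Joint ranges: [-2.98, 2.98], [-0.91, 2.08], [0.09, 2.57], [-1.24, 4.39], [0.2, 2.65], [-2.68, 2.68]. Speed limits (rad/s): [2.57, 2.57, 3.01, 3.14, 3.14, 3.14].

INTERFACE

Orientations are given as a rotation vector (axis times angle).
In Python, from cell import arm gives the robot as it stands.
- The arm moves only by the tool step_arm, never from a script. Its argument "rows" is a list of rows, each an object of numbers: "wx", "wy", "wz": the turn, a rotation vector about the tool's x, y, z in rad; "tx", "ty", "tz": the shift along the tool's x, y, z in m; "fingers": the finger opening in m, from 0 to 0.0854. In form: [{"wx": .., "wy": .., "wz": .., "tx": .., "ty": .., "tz": .., "fingers": ..}, ...]. A call has exactly 8 rows; each row shifts and turns the commanded pose from where the row before left it, along the tool's axes as they then stand; what a row does not reach is not made up. A row lasts 1/10 s, in which the tool goes at most 50 mm and 8.59 degrees, less where a joint would pass 70% of its speed; a pose out of reach is approached as far as the arm can. A call is refused whole if a number of a shift passes 0.05 or a number of a turn 0.15, either way. A call with a gripper value outside its range is refused whole. The fingers move at their own pace and stop on an object; "grip_force" is the grip in N (left out, the last holds). Time passes only in rows, so rows that do not move let the fingers close, or fill a call up. It gives the time, the measured TCP pose, the force and the opening at its end, in the units of the state.
- arm.get_state(): the state, without advancing time (a new reading comes with each control period).
- arm.camera(name): name is "scene" or "side" or "wrist"; returns a dict with "image" (480x640x3 uint8, red, green, blue), "camera_matrix" (3x3 intrinsics, pixels), "origin" and "rotation" of the camera in the world. Camera axes: x right, y down, z forward; pixel columns grow to the right and rows downward; lengths in m; the calibration is good to about 2 mm. The wrist camera is an equidistant fisheye: a pixel r from the principal point sees the ray r / f radians off the axis. A picture is of the moment at which its call begins. There is no depth.
- arm.job_done(): hands the job in, once; it reports no verdict.
The state is a dict: "clock": time; "joint_pos": joint angles; "joint_vel": joint speeds; "tau": joint torques, N m; "ee_pos": TCP position; "tcp_rot": TCP orientation; "wrist_force": force on the tool from outside, world axes, zero at the start; "ft_torque": the same for the moment, N m; "width": finger opening in m.
Only numpy, scipy, OpenCV 4.12 (cv2) and the standard library are available. Lean on these libraries where they do the work, as an engineer would, in place of code of your own. Each camera call takes 0.05 s, during which the arm holds its last target.

## Working session

There is one attempt and no reset: what is moved stays moved. The work goes in short steps, Python scripts to look and compute and a tool call to move; the robot and the scene stay as the last step left them, time stands still between calls to the robot, and variables do not carry over. Pictures are saved under pics/ and viewed, and the job is handed in when it is done.

Besides the shell and the picture viewer there is one more tool, called after "Request:" in YAML: its name, and indented under it one key for each argument. step_arm: Moves the arm, as the interface text tells. Its arguments: {"type":"object","properties":{"rows":{"type":"array","items":{"type":"object","properties":{"wx":{"type":"number"},"wy":{"type":"number"},"wz":{"type":"number"},"tx":{"type":"number"},"ty":{"type":"number"},"tz":{"type":"number"},"fingers":{"type":"number"}}}},"grip_force":{"type":"number"}},"required":["rows"]}

```bash
ls; mkdir -p pics
cat > h.py <<'E'
import numpy as np, cv2
from cell import arm
from scipy.spatial.transform import Rotation as R
def snap(name,fn):
    c=arm.camera(name); cv2.imwrite('pics/'+fn+'.png',c['image'][:,:,::-1]); np.savez('pics/'+fn+'.npz',K=c['camera_matrix'],o=c['origin'],R=c['rotation'],im=c['image']); return c
def load(fn): 
    d=np.load('pics/'+fn+'.npz'); return d
def ray(d,u,v,fish=False):
    K=d['K'];x=(u-K[0,2])/K[0,0];y=(v-K[1,2])/K[1,1]
    if fish:
        r=np.hypot(x,y); s=np.sin(r)/r if r>1e-9 else 1; dc=np.array([x*s,y*s,np.cos(r)])
    else: dc=np.array([x,y,1.])
    return d['o'],d['R']@dc
def onz(d,u,v,z,fish=False):
    o,r=ray(d,u,v,fish); return o+r*(z-o[2])/r[2]
def proj(d,p,fish=False):
    q=d['R'].T@(np.asarray(p)-d['o']);K=d['K']
    if fish:
        t=np.arctan2(np.hypot(q[0],q[1]),q[2]);n=np.hypot(q[0],q[1]);return K[0,0]*t*q[0]/n+K[0,2],K[1,1]*t*q[1]/n+K[1,2]
    return K[0,0]*q[0]/q[2]+K[0,2],K[1,1]*q[1]/q[2]+K[1,2]
def tri(a,b):
    (o1,r1),(o2,r2)=a,b
    A=np.stack([r1,-r2],1);t=np.linalg.lstsq(A,o2-o1,rcond=None)[0]
    p,q=o1+r1*t[0],o2+r2*t[1]; return (p+q)/2,np.linalg.norm(p-q)
E
python3 - <<'E'
from h import *
for n in['scene','side','wrist']:
    c=snap(n,n+'0'); print(n,c['camera_matrix'].tolist(),c['origin'],c['rotation'].round(3).tolist())
print(arm.get_state())
E
```

```text
pics
scene [[498.00698832404146, 0.0, 323.1454916811114], [0.0, 498.00698832404146, 232.93660535663224], [0.0, 0.0, 1.0]] [1.27185445 0.68571952 0.86121323] [-0.952, -2.369, 1.214]
side [[474.42839844050025, 0.0, 312.2409663077626], [0.0, 474.42839844050025, 245.2604749132902], [0.0, 0.0, 1.0]] [ 0.12144718 -0.84968791  1.0357159 ] [-2.331, 0.609, -0.253]
wrist [[371.64829954431775, 0.0, 318.09771120066387], [0.0, 371.64829954431775, 242.04124051960477], [0.0, 0.0, 1.0]] [0.62523288 0.07421696 0.37337911] [2.844, 0.002, -0.003]
{'clock': 0.15, 'joint_pos': array([-1.26131468e-01,  2.21048666e-01,  1.52736952e+00, -9.53129956e-07,
        1.39470674e+00, -1.26116192e-01]), 'joint_vel': array([ 5.04601567e-04, -9.62379992e-04, -3.19293105e-03, -1.28294105e-03,
       -8.99156618e-04, -7.43395519e-05]), 'tau': array([ 5.24838761e-04, -4.97483325e+01, -3.89904678e+01, -1.73041117e-04,
        7.14129725e-03, -8.50862284e-05]), 'ee_pos': array([6.24633408e-01, 2.27432481e-05, 3.03036949e-01]), 'tcp_rot': array([ 1.20863282,  1.21045315, -1.21023943]), 'wrist_force': array([ 0.20041035,  0.54552425, -0.08815483]), 'ft_torque': array([-0.00037568,  0.00590929, -0.04696097]), 'width': 0.0853762886125475}
```

Rotations are rotation vectors; I'll convert them in the helper.

```bash
sed -i "s/R=c\['rotation'\],/R=R.from_rotvec(c['rotation']).as_matrix(),/" h.py
python3 - <<'E'
from h import *
for n in['scene','side','wrist']: snap(n,n+'0')
s=arm.get_state();print(R.from_rotvec(s['tcp_rot']).as_matrix().round(3)); print(load('wrist0')['R'].round(3))
E
```

```text
[[-0.001  1.    -0.   ]
 [ 0.    -0.    -1.   ]
 [-1.    -0.001 -0.   ]]
[[ 1.     0.001 -0.001]
 [ 0.001 -0.956 -0.294]
 [-0.002  0.294 -0.956]]
```

View pics/scene0.png

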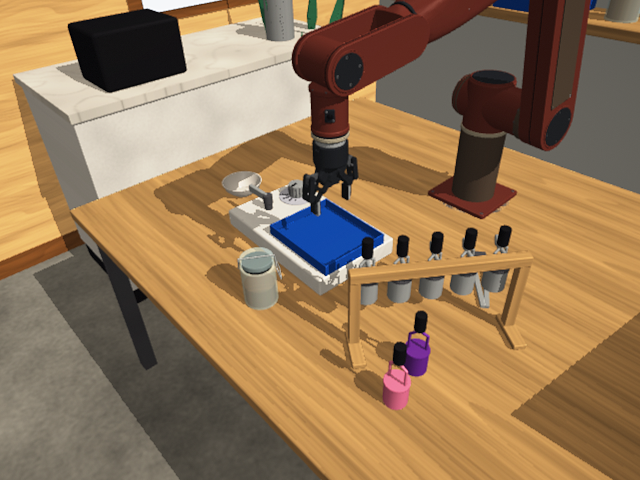

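View pics/side0.png

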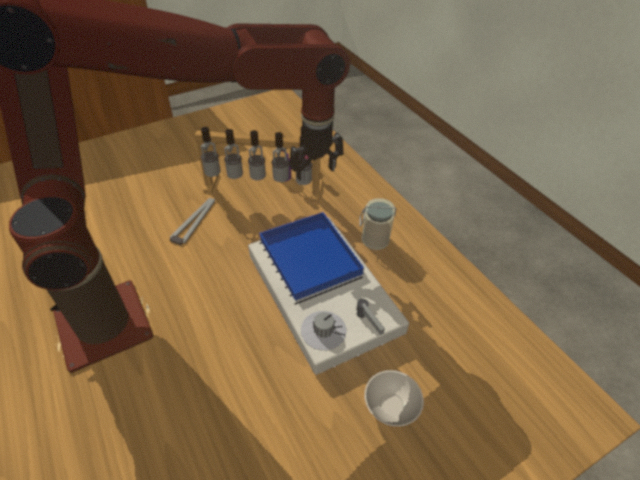

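View pics/wrist0.png

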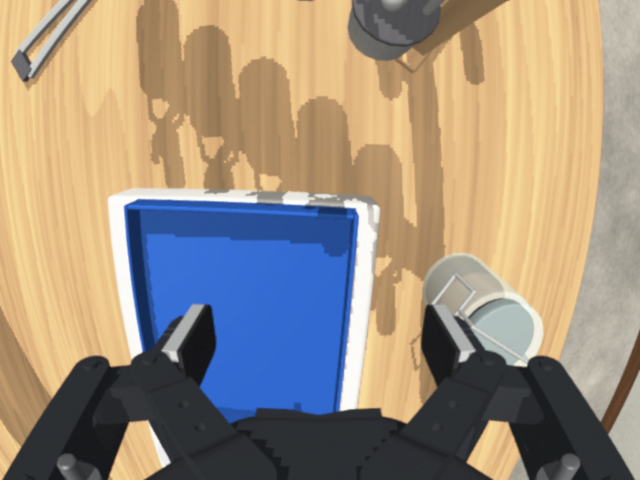

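Run:
```python
from h import *
a=load('side0')['im'];b=load('scene0')['im']
cv2.imwrite('pics/c1.png',cv2.resize(a[200:400,240:440],None,fx=3,fy=3,interpolation=cv2.INTER_CUBIC)[:,:,::-1])
cv2.imwrite('pics/c2.png',cv2.resize(b[170:370,220:420],None,fx=3,fy=3,interpolation=cv2.INTER_CUBIC)[:,:,::-1])
cv2.imwrite('pics/c3.png',cv2.resize(b[215:370,340:540],None,fx=4,fy=3.8,interpolation=cv2.INTER_CUBIC)[:,:,::-1])
cv2.imwrite('pics/c4.png',cv2.resize(a[115:200,185:345],None,fx=5,fy=5,interpolation=cv2.INTER_CUBIC)[:,:,::-1])
```

```text
(no output)
```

View pics/c1.png

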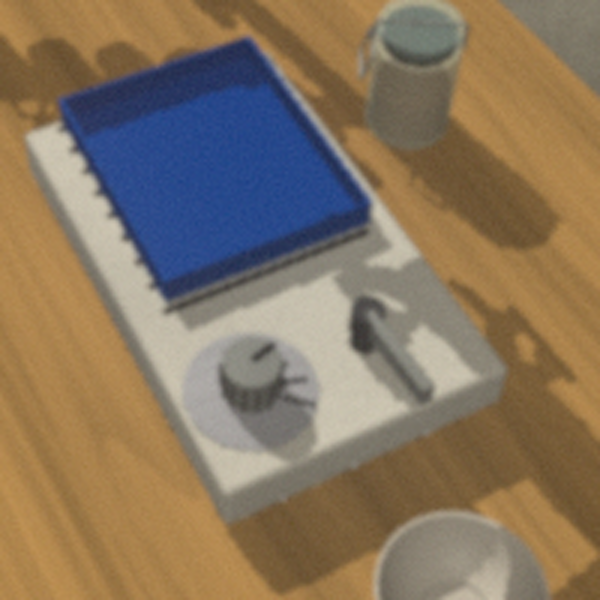

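View pics/c2.png

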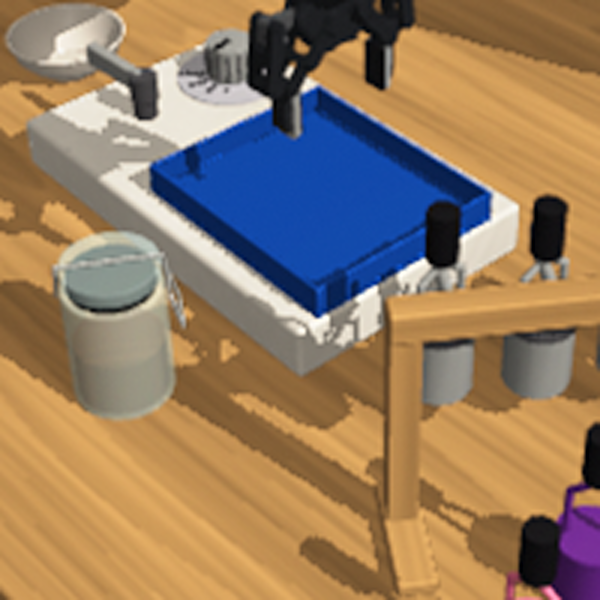

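View pics/c3.png

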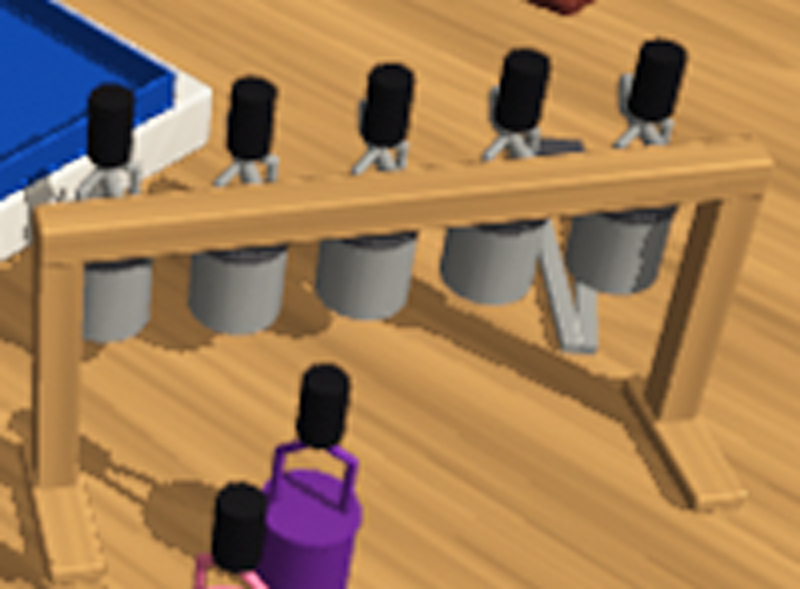

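View pics/c4.png

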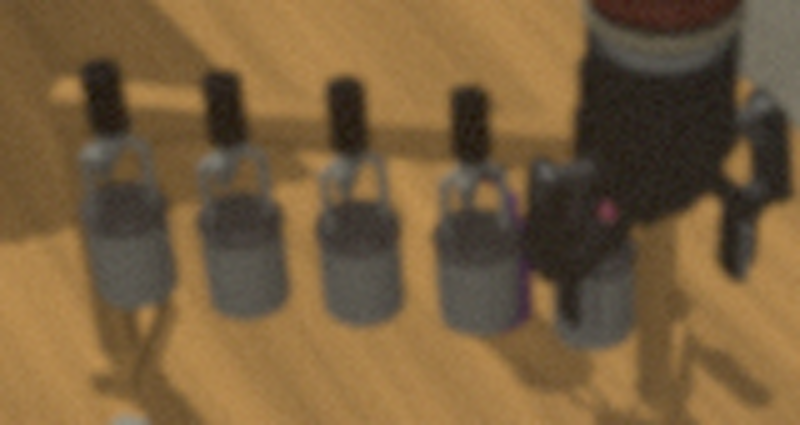

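Run:
```python
from h import *
S=load('side0');C=load('scene0')
for n,d,pts in[('side',S,[(316,365),(407.7,324),(248.3,245.7)]),('scene',C,[(230,212.7),(320,285),(392.7,240)])]:
    print(n,[onz(d,*p,.06).round(4)[:2].tolist() for p in pts])
def blobs(d,x0,y0,x1,y1,th,flt):
    im=d['im'][y0:y1,x0:x1]
    m=(im.max(2)<th).astype(np.uint8); n,l,st,ce=cv2.connectedComponentsWithStats(m)
    return [(ce[i]+[x0,y0],st[i]) for i in range(1,n) if st[i][4]>flt]
cs=blobs(C,350,220,530,285,50,60); ss=blobs(S,190,120,290,160,60,30)
print([(c.round(1).tolist(),s.tolist()) for c,s in cs]);print([(c.round(1).tolist(),s.tolist()) for c,s in ss])
for c,s in cs: print('sc',c.round(1),onz(C,*c,.235).round(4))
for c,s in ss: print('si',c.round(1),onz(S,*c,.235).round(4))
# lever, dial
hub=(240+370/3,200+303/3);print('hub',onz(S,*hub,.106)); print('tip',onz(S,240+423/3,200+385/3,.106))
print('dial',onz(S,240+250/3,200+358/3,.102),'ridge',onz(S,240+272/3,200+345/3,.104))
print('scene hub',onz(C,220+146/3,170+75/3,.106))
```

```text
side [[0.4008, -0.3948], [0.6508, -0.4079], [0.4188, 0.0174]]
scene [[0.6621, -0.3872], [0.6871, 0.0239], [0.4293, 0.0298]]
[([503.6, 236.0], [147, 6, 14, 21, 224]), ([469.8, 238.6], [113, 8, 14, 22, 221]), ([436.3, 242.4], [80, 12, 13, 22, 221]), ([402.2, 245.9], [47, 16, 12, 21, 211]), ([367.0, 247.7], [12, 18, 11, 21, 212])]
[([205.5, 134.6], [12, 8, 9, 14, 87]), ([229.6, 137.0], [37, 10, 7, 15, 81]), ([254.1, 138.5], [61, 12, 7, 14, 72]), ([278.6, 140.0], [86, 13, 7, 15, 83])]
sc [503.6 236. ] [0.44   0.3259 0.235 ]
sc [469.8 238.6] [0.497  0.2819 0.235 ]
sc [436.3 242.4] [0.5564 0.2414 0.235 ]
sc [402.2 245.9] [0.615  0.1998 0.235 ]
sc [367.  247.7] [0.6702 0.1533 0.235 ]
si [205.5 134.6] [0.4388 0.3272 0.235 ]
si [229.6 137. ] [0.4957 0.2823 0.235 ]
si [254.1 138.5] [0.5551 0.2411 0.235 ]
si [278.6 140. ] [0.6139 0.2004 0.235 ]
hub [ 0.57222428 -0.32384273  0.106     ]
tip [ 0.56474128 -0.40825172  0.106     ]
dial [ 0.46261877 -0.32005412  0.102     ] ridge [ 0.48316796 -0.31910559  0.104     ]
scene hub [ 0.5654948  -0.32247289  0.106     ]
```

Request:
step_arm:
  rows:
    - {"tz": 0.0485, "ty": -0.0112, "fingers": 0}
    - {"tz": 0.0485, "ty": -0.0112, "fingers": 0}
    - {"tz": 0.0485, "ty": -0.0112, "fingers": 0}
    - {"tz": 0.0485, "ty": -0.0112, "fingers": 0}
    - {"tz": 0.0485, "ty": -0.0112, "fingers": 0}
    - {"tz": 0.0485, "ty": -0.0112, "fingers": 0}
    - {"tz": 0.0485, "ty": -0.0112, "fingers": 0}
    - {"tz": 0.0485, "ty": -0.0112, "fingers": 0}
  grip_force: 60

```text
$.rows[0]: bad value
```

Run:
```python
from h import *
for n in['scene','side','wrist']: snap(n,n+'1')
s=arm.get_state();print(s['clock'],s['ee_pos'],s['joint_pos'],s['width'])
```

```text
0.45 [6.24974442e-01 2.01440814e-05 3.03819524e-01] [-1.26074524e-01  2.20485231e-01  1.52655145e+00  1.85475015e-05
  1.39469149e+00 -1.26075917e-01] 0.08541562988292882
```

View pics/wrist1.png

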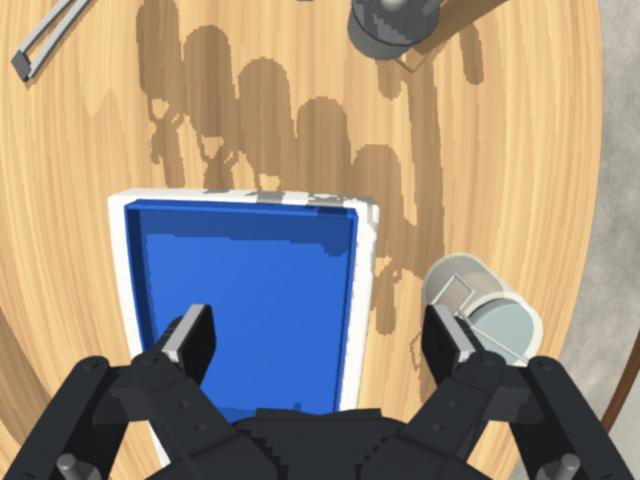

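Request:
step_arm:
  rows:
    - {"wx": 0, "wy": 0, "wz": 0, "tx": 0, "tz": 0.0485, "ty": -0.011, "fingers": 0}
    - {"wx": 0, "wy": 0, "wz": 0, "tx": 0, "tz": 0.0485, "ty": -0.011, "fingers": 0}
    - {"wx": 0, "wy": 0, "wz": 0, "tx": 0, "tz": 0.0485, "ty": -0.011, "fingers": 0}
    - {"wx": 0, "wy": 0, "wz": 0, "tx": 0, "tz": 0.0485, "ty": -0.011, "fingers": 0}
    - {"wx": 0, "wy": 0, "wz": 0, "tx": 0, "tz": 0.0485, "ty": -0.011, "fingers": 0}
    - {"wx": 0, "wy": 0, "wz": 0, "tx": 0, "tz": 0.0485, "ty": -0.011, "fingers": 0}
    - {"wx": 0, "wy": 0, "wz": 0, "tx": 0, "tz": 0.0485, "ty": -0.011, "fingers": 0}
    - {"wx": 0, "wy": 0, "wz": 0, "tx": 0, "tz": 0.0485, "ty": -0.011, "fingers": 0}
  grip_force: 60

```text
clock: 1.25
ee_pos: [0.5363, -0.3899, 0.3041]
tcp_rot: [1.209, 1.209, -1.209]
wrist_force: [0.8, 0.5, 0.7]
width: 0.0003
```

Run:
```python
from h import *
for n in['scene','side','wrist']: snap(n,n+'1')
s=arm.get_state();print(s['clock'],s['ee_pos'],s['joint_pos'],s['width'])
```

```text
1.4 [ 0.53552379 -0.39113932  0.30351316] [-7.49478532e-01  3.11025823e-01  1.41817240e+00 -3.94843524e-04
  1.41257884e+00 -7.44531772e-01] -4.9112339907807264e-05
```

View pics/wrist1.png

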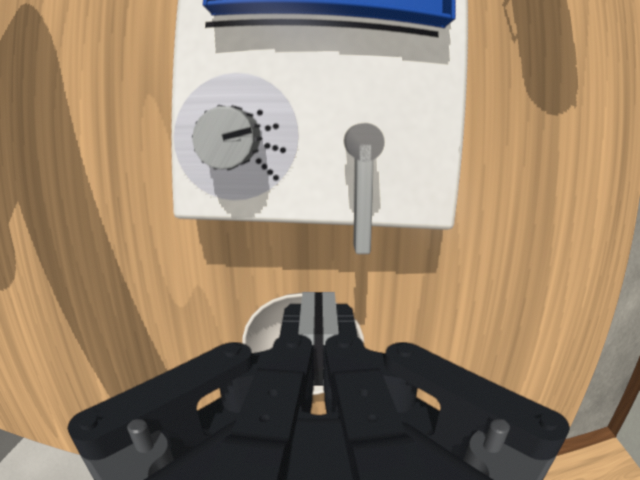

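View pics/side1.png

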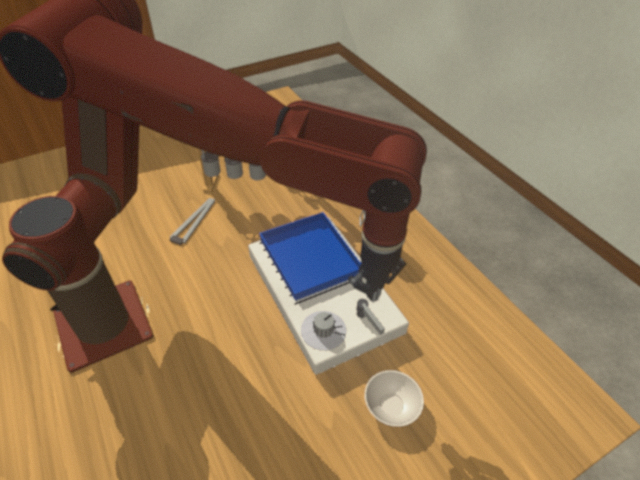

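Run:
```python
from h import *
d=load('wrist1')
for n,p,z in[('hub',(365,140),.106),('hubbar',(366,150),.106),('tip',(363,252),.106),('dial',(222,138),.102),('ridgeA',(222,137),.104),('ridgeB',(250,130),.104),('cornL',(175,215),.06),('cornR',(453,226),.06),('fingertip',(318,292),.231)]:
    print(n,onz(d,*p,z,True).round(4))
```

```text
hub [ 0.5687 -0.3264  0.106 ]
hubbar [ 0.5695 -0.3337  0.106 ]
tip [ 0.569  -0.4108  0.106 ]
dial [ 0.4642 -0.3232  0.102 ]
ridgeA [ 0.4647 -0.3224  0.104 ]
ridgeB [ 0.4859 -0.3182  0.104 ]
cornL [ 0.4043 -0.3905  0.06  ]
cornR [ 0.6578 -0.4023  0.06  ]
fingertip [ 0.5349 -0.3861  0.231 ]
```

Run:
```python
from h import *
hub=np.array([.569,-.325]);p=np.array([.5355,-.391])
for t in np.linspace(0,1.571,13):
    a=-np.pi/2-.0465+t;u=np.array([np.cos(a),np.sin(a)]);n=np.array([-u[1],u[0]])
    ext=.0145*abs(n[0])+.011*abs(n[1])
    q=hub+.064*u-(.006+ext)*n
    print(round(t,2),q.round(4),'ty %.4f tz %.4f'%(q[0]-p[0],-(q[1]-p[1]))); p=q
```

```text
0.0 [ 0.5451 -0.388 ] ty 0.0096 tz -0.0030
0.13 [ 0.5531 -0.3906] ty 0.0080 tz 0.0026
0.26 [ 0.5607 -0.3923] ty 0.0076 tz 0.0018
0.39 [ 0.5687 -0.3931] ty 0.0081 tz 0.0008
0.52 [ 0.5771 -0.3928] ty 0.0084 tz -0.0003
0.65 [ 0.5857 -0.3913] ty 0.0086 tz -0.0015
0.79 [ 0.5943 -0.3886] ty 0.0086 tz -0.0028
0.92 [ 0.6026 -0.3844] ty 0.0083 tz -0.0041
1.05 [ 0.6104 -0.379 ] ty 0.0078 tz -0.0055
1.18 [ 0.6175 -0.3722] ty 0.0071 tz -0.0067
1.31 [ 0.6237 -0.3643] ty 0.0061 tz -0.0079
1.44 [ 0.6286 -0.3554] ty 0.0049 tz -0.0089
1.57 [ 0.6321 -0.3456] ty 0.0035 tz -0.0098
```

Request:
step_arm:
  rows:
    - {"wx": 0, "wy": 0, "wz": 0, "tx": 0.035, "tz": 0, "ty": 0, "fingers": 0}
    - {"wx": 0, "wy": 0, "wz": 0, "tx": 0.035, "tz": 0, "ty": 0, "fingers": 0}
    - {"wx": 0, "wy": 0, "wz": 0, "tx": 0.035, "tz": 0, "ty": 0, "fingers": 0}
    - {"wx": 0, "wy": 0, "wz": 0, "tx": 0.035, "tz": 0, "ty": 0, "fingers": 0}
    - {"wx": 0, "wy": 0, "wz": 0, "tx": 0, "tz": 0, "ty": 0, "fingers": 0}
    - {"wx": 0, "wy": 0, "wz": 0, "tx": 0, "tz": 0, "ty": 0, "fingers": 0}
    - {"wx": 0, "wy": 0, "wz": 0, "tx": 0, "tz": 0, "ty": 0.005, "fingers": 0}
    - {"wx": 0, "wy": 0, "wz": 0, "tx": 0, "tz": 0, "ty": 0.005, "fingers": 0}
  grip_force: 60

```text
clock: 2.2
ee_pos: [0.5487, -0.3888, 0.1671]
tcp_rot: [1.209, 1.204, -1.208]
wrist_force: [-1.3, -0.5, 1.5]
width: -0.0002
```

Request:
step_arm:
  rows:
    - {"wx": 0, "wy": 0, "wz": 0, "tx": 0.003, "ty": 0.008, "tz": 0.0025, "fingers": 0}
    - {"wx": 0, "wy": 0, "wz": 0, "tx": 0, "ty": 0.008, "tz": 0.002, "fingers": 0}
    - {"wx": 0, "wy": 0, "wz": 0, "tx": 0, "ty": 0.008, "tz": 0.001, "fingers": 0}
    - {"wx": 0, "wy": 0, "wz": 0, "tx": 0, "ty": 0.0085, "tz": 0, "fingers": 0}
    - {"wx": 0, "wy": 0, "wz": 0, "tx": 0, "ty": 0.0085, "tz": -0.0015, "fingers": 0}
    - {"wx": 0, "wy": 0, "wz": 0, "tx": 0, "ty": 0.0085, "tz": -0.003, "fingers": 0}
    - {"wx": 0, "wy": 0, "wz": 0, "tx": 0, "ty": 0.0085, "tz": -0.004, "fingers": 0}
    - {"wx": 0, "wy": 0, "wz": 0, "tx": 0, "ty": 0.008, "tz": -0.0055, "fingers": 0}

```text
clock: 3.0
ee_pos: [0.6137, -0.3793, 0.1609]
tcp_rot: [1.209, 1.209, -1.209]
wrist_force: [-1.5, -0.6, -0.4]
width: 0.0001
```

Run:
```python
from h import *
snap('wrist','wrist2')
```

```text
(no output)
```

View pics/wrist2.png

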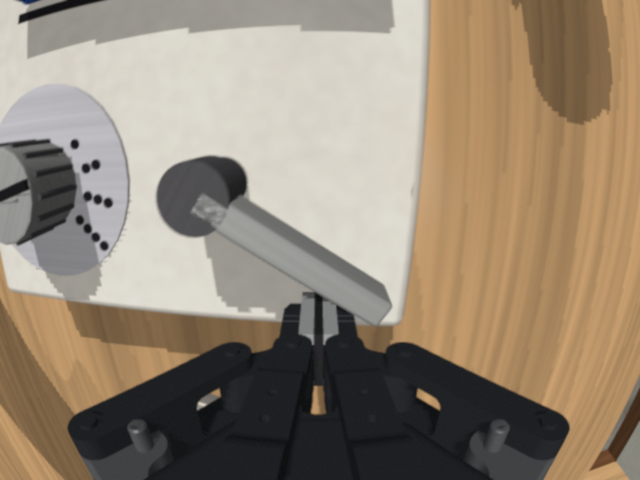

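Lever is following (hub at (195,195), tip at (380,310)). Continue the arc with slight overpush.

Request:
step_arm:
  rows:
    - {"wx": 0, "wy": 0, "wz": 0, "tx": 0, "ty": 0.006, "tz": -0.007, "fingers": 0}
    - {"wx": 0, "wy": 0, "wz": 0, "tx": 0, "ty": 0.005, "tz": -0.008, "fingers": 0}
    - {"wx": 0, "wy": 0, "wz": 0, "tx": 0, "ty": 0.004, "tz": -0.009, "fingers": 0}
    - {"wx": 0, "wy": 0, "wz": 0, "tx": 0, "ty": 0.002, "tz": -0.007, "fingers": 0}
    - {"wx": 0, "wy": 0, "wz": 0, "tx": 0, "ty": 0, "tz": -0.002, "fingers": 0}
    - {"wx": 0, "wy": 0, "wz": 0, "tx": 0, "ty": 0, "tz": -0.001, "fingers": 0}
    - {"wx": 0, "wy": 0, "wz": 0, "tx": 0, "ty": 0, "tz": 0, "fingers": 0}
    - {"wx": 0, "wy": 0, "wz": 0, "tx": 0, "ty": 0, "tz": 0, "fingers": 0}

```text
clock: 3.85
ee_pos: [0.6302, -0.3471, 0.1612]
tcp_rot: [1.208, 1.205, -1.21]
wrist_force: [0.7, -8.9, -3.3]
width: -0.0001
```

Run:
```python
from h import *
snap('wrist','wrist3')
```

```text
(no output)
```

View pics/wrist3.png

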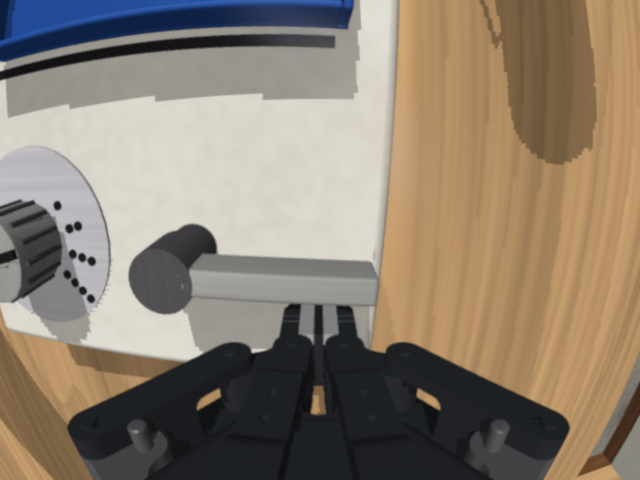

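Request:
step_arm:
  rows:
    - {"wx": 0, "wy": 0, "wz": 0, "tx": 0, "ty": 0, "tz": -0.002, "fingers": 0}
    - {"wx": 0, "wy": 0, "wz": 0, "tx": 0, "ty": 0, "tz": -0.001, "fingers": 0}
    - {"wx": 0, "wy": 0, "wz": 0, "tx": 0, "ty": 0, "tz": 0, "fingers": 0}
    - {"wx": 0, "wy": 0, "wz": 0, "tx": 0, "ty": 0, "tz": 0, "fingers": 0}
    - {"wx": 0, "wy": 0, "wz": 0, "tx": 0, "ty": 0, "tz": 0, "fingers": 0}
    - {"wx": 0, "wy": 0, "wz": 0, "tx": 0, "ty": 0, "tz": 0, "fingers": 0}
    - {"wx": 0, "wy": 0, "wz": 0, "tx": 0, "ty": 0, "tz": 0, "fingers": 0}
    - {"wx": 0, "wy": 0, "wz": 0, "tx": 0, "ty": 0, "tz": 0, "fingers": 0}

```text
clock: 4.7
ee_pos: [0.6301, -0.3466, 0.1613]
tcp_rot: [1.206, 1.2, -1.212]
wrist_force: [1.5, -15.8, -6.2]
width: -0.0003
```

Request:
step_arm:
  rows:
    - {"wx": 0, "wy": 0, "wz": 0, "tx": 0, "ty": 0, "tz": 0.015, "fingers": 0}
    - {"wx": 0, "wy": 0, "wz": 0, "tx": 0, "ty": 0, "tz": 0.01, "fingers": 0}
    - {"wx": 0, "wy": 0, "wz": 0, "tx": -0.04, "ty": 0, "tz": 0, "fingers": 0}
    - {"wx": 0, "wy": 0, "wz": 0, "tx": -0.045, "ty": 0, "tz": 0, "fingers": 0}
    - {"wx": 0.129, "wy": 0, "wz": 0, "tx": -0.045, "ty": 0, "tz": 0, "fingers": 0.045}
    - {"wx": 0.129, "wy": 0, "wz": 0, "tx": -0.045, "ty": 0, "tz": 0, "fingers": 0.045}
    - {"wx": 0.129, "wy": 0, "wz": 0, "tx": -0.045, "ty": 0, "tz": 0, "fingers": 0.045}
    - {"wx": 0.129, "wy": 0, "wz": 0, "tx": 0, "ty": 0, "tz": 0, "fingers": 0.045}

```text
clock: 5.5
ee_pos: [0.6319, -0.3683, 0.3919]
tcp_rot: [1.584, 0.902, -1.572]
wrist_force: [-0.1, 0.2, 1.8]
width: 0.0452
```

Run:
```python
from h import *
for n in['scene','side','wrist']: snap(n,n+'4')
s=arm.get_state();print(s['clock'],s['ee_pos'],R.from_rotvec(s['tcp_rot']).as_matrix().round(3).tolist(),s['joint_pos'].round(3))
C=load('scene4');S=load('side4')
for n,d in(('sc',C),('si',S)):
  im=d['im'].astype(int);m=((im[:,:,2]>im[:,:,0]+50)&(im[:,:,1]<120)).astype(np.uint8)
  if n=='sc': m[:150]=0;m[:,:200]=0;m[300:]=0
  k,l,st,ce=cv2.connectedComponentsWithStats(m);print(n,[(ce[i].round(1),st[i]) for i in range(1,k) if st[i][4]>500])
```

```text
5.65 [ 0.63018273 -0.36718474  0.38124277] [[0.001, 0.871, -0.491], [0.0, -0.491, -0.871], [-1.0, 0.0, -0.001]] [-6.360e-01  4.430e-01  1.107e+00  1.000e-03  1.592e+00 -1.230e-01]
sc [(array([324.9, 235.3]), array([ 270,  199,  114,   77, 4670], dtype=int32))]
si [(array([311.3, 255.3]), array([ 261,  214,  102,   81, 4666], dtype=int32))]
```

View pics/wrist4.png

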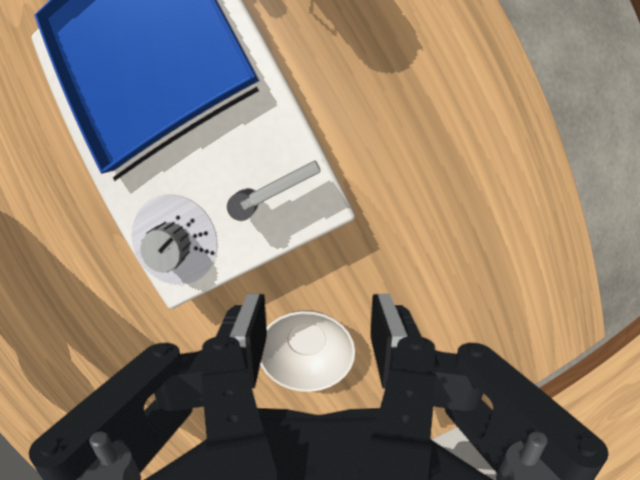

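View pics/scene4.png

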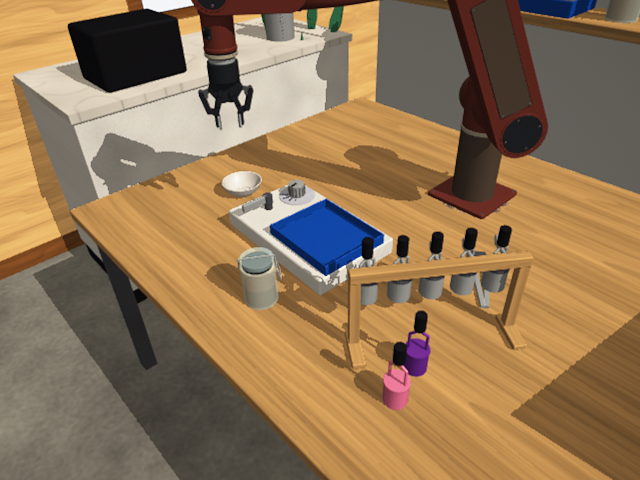

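View pics/side4.png

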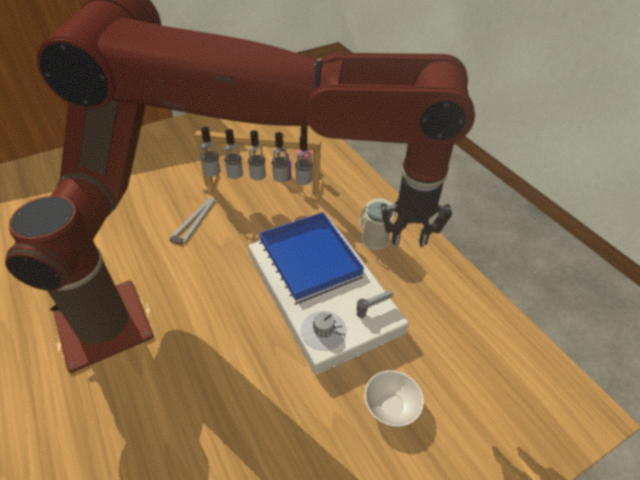

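```bash
cat >> h.py <<'E'
def tray(fn,scene):
    d=load(fn);im=d['im'].astype(int);m=((im[:,:,2]>im[:,:,0]+50)&(im[:,:,1]<130)).astype(np.uint8)
    if scene: m[:150]=0;m[:,:200]=0;m[310:]=0
    else: m[:180]=0
    cs,_=cv2.findContours(m,cv2.RETR_EXTERNAL,cv2.CHAIN_APPROX_NONE);c=max(cs,key=cv2.contourArea)
    p=cv2.approxPolyDP(c,4,True)[:,0]
    return d,p
E
python3 - <<'E'
from h import *
for fn,s in(('side4',0),('scene4',1)):
    d,p=tray(fn,s)
    for q in p: print(fn,q,'z.09',onz(d,*q,.09).round(4)[:2],'z.06',onz(d,*q,.06).round(4)[:2])
C=np.array([.5408,-.1866]);th=-.0465;Rm=np.array([[np.cos(th),-np.sin(th)],[np.sin(th),np.cos(th)]])
print('deck mid',C+Rm@[0,.085])
S=load('side4');SC=load('scene4')
a=S['im'][115:200,185:345];cv2.imwrite('pics/c5.png',cv2.resize(a,None,fx=5,fy=5,interpolation=cv2.INTER_CUBIC)[:,:,::-1])
print('jar',onz(SC,258,262,.135),onz(S,378,209,.135))
im=S['im'][115:165,190:325];m=(im.max(2)<60).astype(np.uint8);k,l,st,ce=cv2.connectedComponentsWithStats(m)
for i in range(1,k):
  if st[i][4]>30: print(ce[i]+[190,115],st[i],onz(S,*(ce[i]+[190,115]),.235)[:2])
E
```

```text
side4 [323 214] z.09 [6.502e-01 6.000e-04] z.06 [0.667  0.0276]
side4 [324 220] z.09 [ 0.6401 -0.0223] z.06 [0.6566 0.004 ]
side4 [312 217] z.09 [0.6162 0.0051] z.06 [0.6319 0.0322]
side4 [303 224] z.09 [ 0.5797 -0.0075] z.06 [0.5942 0.0192]
side4 [310 218] z.09 [0.6091 0.0043] z.06 [0.6246 0.0314]
side4 [295 223] z.09 [0.5618 0.007 ] z.06 [0.5757 0.0342]
side4 [302 225] z.09 [ 0.5753 -0.0097] z.06 [0.5897 0.017 ]
side4 [272 237] z.09 [ 0.4803 -0.0109] z.06 [0.4917 0.0157]
side4 [261 233] z.09 [0.4604 0.0177] z.06 [0.4711 0.0452]
side4 [294 294] z.09 [ 0.4413 -0.2133] z.06 [ 0.4515 -0.1931]
side4 [337 282] z.09 [ 0.5545 -0.2328] z.06 [ 0.5682 -0.2132]
side4 [362 267] z.09 [ 0.6377 -0.222 ] z.06 [ 0.6541 -0.2021]
scene4 [327 199] z.09 [ 0.4449 -0.2064] z.06 [ 0.4127 -0.2411]
scene4 [270 225] z.09 [ 0.6425 -0.2207] z.06 [ 0.618 -0.256]
scene4 [272 234] z.09 [ 0.6641 -0.1848] z.06 [ 0.6405 -0.2186]
scene4 [325 275] z.09 [0.677  0.0314] z.06 [0.6538 0.006 ]
scene4 [361 255] z.09 [0.5626 0.0394] z.06 [0.5351 0.0143]
scene4 [365 236] z.09 [ 0.4983 -0.0071] z.06 [ 0.4682 -0.0341]
scene4 [373 239] z.09 [0.4932 0.0161] z.06 [ 0.463  -0.0099]
scene4 [373 248] z.09 [0.521  0.0413] z.06 [0.4918 0.0163]
scene4 [383 237] z.09 [0.4687 0.0285] z.06 [0.4374 0.0029]
deck mid [ 0.54475108 -0.10169188]
jar [ 0.79010833 -0.07137373  0.135     ] [ 0.76988893 -0.09653611  0.135     ]
[303.35833333 137.58333333] [111   8   6  27 120] [0.6826958  0.17687637]
[205.48051948 134.72727273] [12 13  8 14 77] [0.43852921 0.32656578]
[229.56756757 136.95945946] [37 15  7 14 74] [0.49576016 0.28247672]
[254.16176471 138.54411765] [62 17  6 14 68] [0.55511213 0.24102802]
[278.63235294 139.88235294] [86 19  6 13 68] [0.61435228 0.20108808]
```

View pics/c5.png

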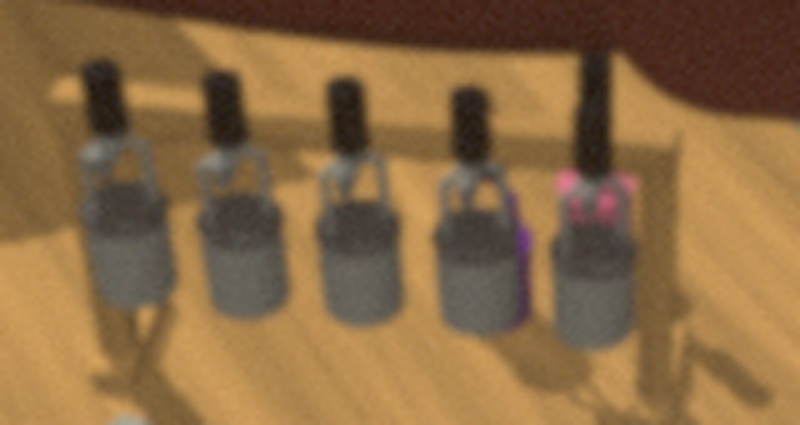

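Request:
step_arm:
  rows:
    - {"wx": 0.13, "wy": 0, "wz": 0, "tx": 0, "ty": 0, "tz": 0, "fingers": 0.045}
    - {"wx": 0, "wy": 0, "wz": 0, "tx": 0, "ty": -0.0265, "tz": -0.0415, "fingers": 0.045}
    - {"wx": 0, "wy": 0, "wz": 0, "tx": 0, "ty": -0.0265, "tz": -0.0415, "fingers": 0.045}
    - {"wx": 0, "wy": 0, "wz": 0, "tx": 0, "ty": -0.0265, "tz": -0.0415, "fingers": 0.045}
    - {"wx": 0, "wy": 0, "wz": 0, "tx": 0, "ty": -0.0265, "tz": -0.0415, "fingers": 0.045}
    - {"wx": 0, "wy": 0, "wz": 0, "tx": 0, "ty": -0.0265, "tz": -0.0415, "fingers": 0.045}
    - {"wx": 0, "wy": 0, "wz": 0, "tx": 0, "ty": -0.0265, "tz": -0.0415, "fingers": 0.045}
    - {"wx": 0, "wy": 0, "wz": 0, "tx": 0, "ty": -0.0265, "tz": -0.0415, "fingers": 0.045}

```text
clock: 6.45
ee_pos: [0.6559, -0.0216, 0.3783]
tcp_rot: [1.662, 0.837, -1.668]
wrist_force: [0.8, 0.4, -0.2]
width: 0.0452
```

```bash
cat >> h.py <<'E'
def go(x,y,z=None):
    s=arm.get_state();M=R.from_rotvec(s['tcp_rot']).as_matrix();p=s['ee_pos']
    t=np.array([x,y,p[2] if z is None else z]);print('t %.2f'%s['clock'],'at',p.round(4),'yaw',round(np.arctan2(M[1,1],M[0,1]),4),'down',M[2,0].round(4),'delta tool',(M.T@(t-p)).round(4),'w',round(s['width'],4),'F',s['wrist_force'].round(1))
E
python3 -c "
from h import *
go(.6702,.1533,.36)"
```

```text
t 6.45 at [ 0.6559 -0.0216  0.3783] yaw -0.6421 down -1.0 delta tool [ 0.0185 -0.0932 -0.1486] w 0.0452 F [ 0.8  0.4 -0.2]
```

Request:
step_arm:
  rows:
    - {"wx": 0, "wy": 0, "wz": 0, "tx": 0, "ty": -0.0233, "tz": -0.0371, "fingers": 0.045}
    - {"wx": 0, "wy": 0, "wz": 0, "tx": 0, "ty": -0.0233, "tz": -0.0371, "fingers": 0.045}
    - {"wx": 0, "wy": 0, "wz": 0, "tx": 0, "ty": -0.0233, "tz": -0.0371, "fingers": 0.045}
    - {"wx": 0, "wy": 0, "wz": 0, "tx": 0, "ty": -0.0233, "tz": -0.0371, "fingers": 0.045}
    - {"wx": 0, "wy": 0, "wz": 0, "tx": 0.01, "ty": 0, "tz": 0, "fingers": 0.045}
    - {"wx": 0, "wy": 0, "wz": 0, "tx": 0.01, "ty": 0, "tz": 0, "fingers": 0.045}
    - {"wx": 0, "wy": 0, "wz": 0, "tx": 0, "ty": 0, "tz": 0, "fingers": 0.045}
    - {"wx": 0, "wy": 0, "wz": 0, "tx": 0, "ty": 0, "tz": 0, "fingers": 0.045}

```text
clock: 7.25
ee_pos: [0.6714, 0.1491, 0.3594]
tcp_rot: [1.666, 0.831, -1.67]
wrist_force: [0.1, 0.3, 0.0]
width: 0.0452
```

```bash
python3 -c "
from h import *
go(.6702,.1533,.292)
snap('wrist','wrist5');snap('side','side5')
a=load('side5')['im'][80:220,170:370];cv2.imwrite('pics/c6.png',cv2.resize(a,None,fx=4,fy=4,interpolation=cv2.INTER_CUBIC)[:,:,::-1])"
```

```text
t 7.25 at [0.6714 0.1491 0.3594] yaw -0.647 down -1.0 delta tool [ 0.0674 -0.0034 -0.0028] w 0.0452 F [0.1 0.3 0. ]
```

View pics/wrist5.png

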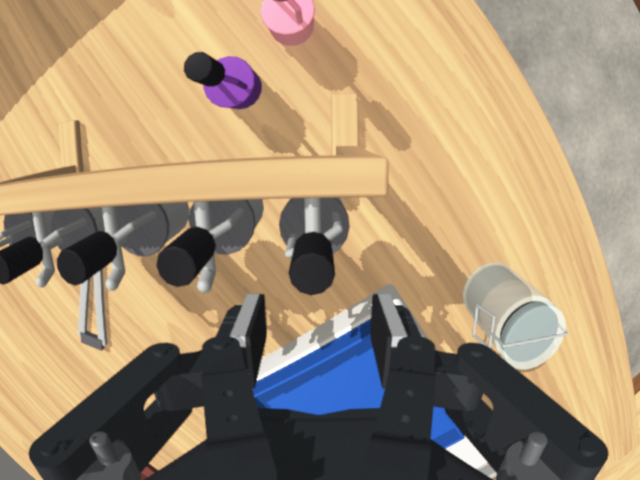

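View pics/c6.png

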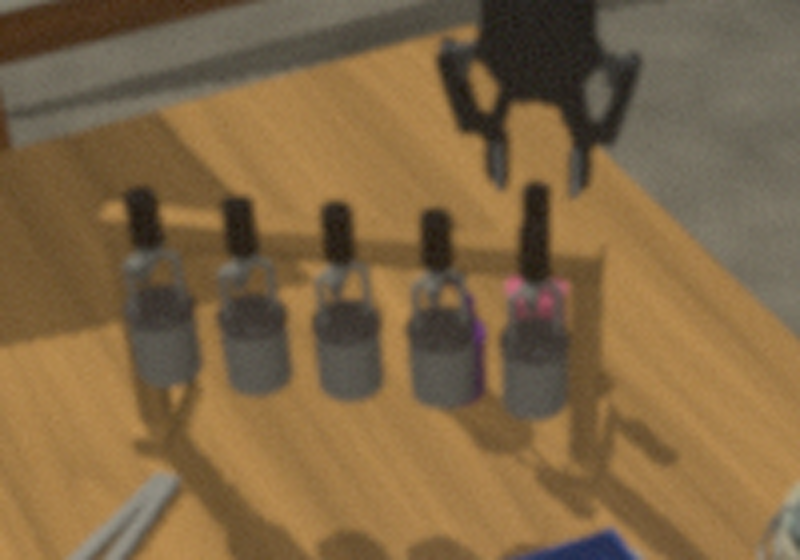

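```bash
python3 -c "
from h import *
d=load('wrist5')
for p in [(312,277),(180,265),(76,263),(10,265)]: print(onz(d,*p,.256,True).round(4))"
```

```text
[0.6709 0.1526 0.256 ]
[0.619 0.199 0.256]
[0.5634 0.2406 0.256 ]
[0.5117 0.2757 0.256 ]
```

Request:
step_arm:
  rows:
    - {"wx": 0, "wy": 0, "wz": 0, "tx": 0, "ty": -0.003, "tz": -0.003, "fingers": 0.045}
    - {"wx": 0, "wy": 0, "wz": 0, "tx": 0.027, "ty": 0, "tz": 0, "fingers": 0.045}
    - {"wx": 0, "wy": 0, "wz": 0, "tx": 0.025, "ty": 0, "tz": 0, "fingers": 0.045}
    - {"wx": 0, "wy": 0, "wz": 0, "tx": 0.015, "ty": 0, "tz": 0, "fingers": 0.045}
    - {"wx": 0, "wy": 0, "wz": 0, "tx": 0, "ty": 0, "tz": 0, "fingers": 0.045}
    - {"wx": 0, "wy": 0, "wz": 0, "tx": 0, "ty": 0, "tz": 0, "fingers": 0.015}
    - {"wx": 0, "wy": 0, "wz": 0, "tx": 0, "ty": 0, "tz": 0, "fingers": 0.015}
    - {"wx": 0, "wy": 0, "wz": 0, "tx": 0, "ty": 0, "tz": 0, "fingers": 0.015}
  grip_force: 60

```text
clock: 8.15
ee_pos: [0.6717, 0.1552, 0.2959]
tcp_rot: [1.669, 0.83, -1.664]
wrist_force: [-1.8, 0.1, 2.8]
width: 0.0228
```

```bash
python3 -c "
from h import *
go(.6702,.1533,.292)
snap('side','side6')
a=load('side6')['im'][80:220,170:370];cv2.imwrite('pics/c7.png',cv2.resize(a,None,fx=4,fy=4,interpolation=cv2.INTER_CUBIC)[:,:,::-1])"
```

```text
t 8.15 at [0.6717 0.1552 0.2959] yaw -0.6459 down -1.0 delta tool [ 0.0039 -0.0001  0.0024] w 0.0228 F [-1.8  0.1  2.8]
```

View pics/c7.png

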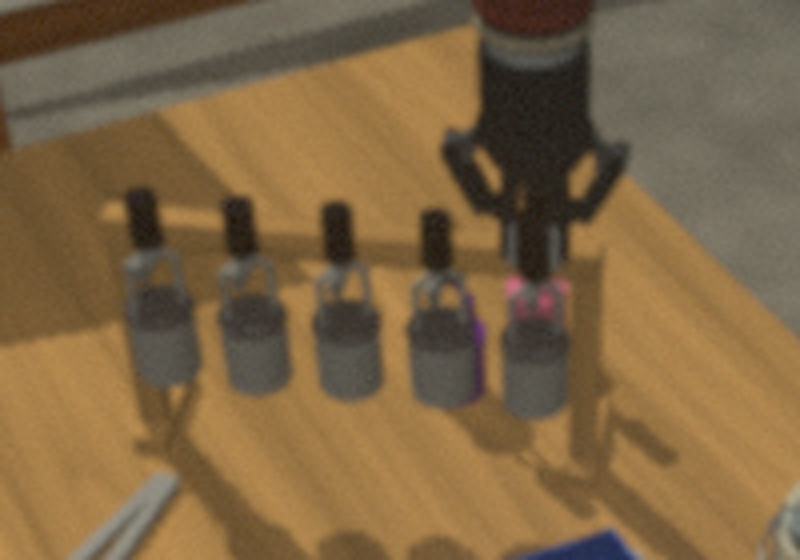

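Request:
step_arm:
  rows:
    - {"wx": 0, "wy": 0, "wz": 0, "tx": -0.005, "ty": 0, "tz": 0, "fingers": 0.015}
    - {"wx": 0, "wy": 0, "wz": 0, "tx": -0.005, "ty": 0, "tz": 0, "fingers": 0.015}
    - {"wx": 0, "wy": 0, "wz": 0, "tx": -0.005, "ty": 0, "tz": 0, "fingers": 0.015}
    - {"wx": 0, "wy": 0, "wz": 0, "tx": -0.005, "ty": 0, "tz": 0, "fingers": 0.015}
    - {"wx": 0, "wy": 0, "wz": 0, "tx": -0.005, "ty": 0, "tz": 0, "fingers": 0.015}
    - {"wx": 0, "wy": 0, "wz": 0, "tx": 0, "ty": 0, "tz": 0, "fingers": 0.015}
    - {"wx": 0, "wy": 0, "wz": 0, "tx": 0, "ty": 0, "tz": 0, "fingers": 0.015}
    - {"wx": 0, "wy": 0, "wz": 0, "tx": 0, "ty": 0, "tz": 0, "fingers": 0.015}

```text
clock: 9.0
ee_pos: [0.6709, 0.1549, 0.3185]
tcp_rot: [1.667, 0.831, -1.668]
wrist_force: [0.6, -0.1, -1.9]
width: 0.0224
```

```bash
python3 -c "
from h import *
go(.6702,.1533,.292)
snap('side','side7')
a=load('side7')['im'][80:220,170:370];cv2.imwrite('pics/c8.png',cv2.resize(a,None,fx=4,fy=4,interpolation=cv2.INTER_CUBIC)[:,:,::-1])"
```

```text
t 9.00 at [0.6709 0.1549 0.3185] yaw -0.646 down -1.0 delta tool [0.0265 0.0004 0.0017] w 0.0224 F [ 0.6 -0.1 -1.9]
```

View pics/c8.png

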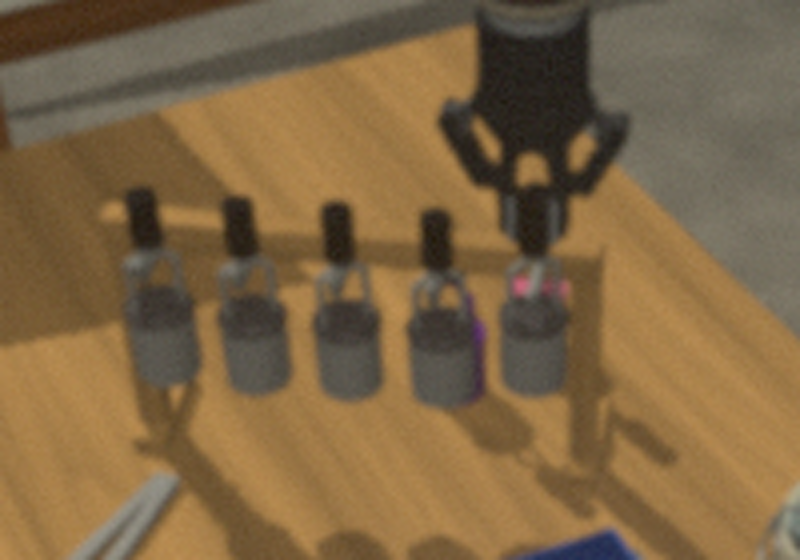

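Request:
step_arm:
  rows:
    - {"wx": 0, "wy": 0, "wz": 0, "tx": -0.002, "ty": 0, "tz": 0.004, "fingers": 0.015}
    - {"wx": 0, "wy": 0, "wz": 0, "tx": 0, "ty": 0, "tz": 0.008, "fingers": 0.015}
    - {"wx": 0, "wy": 0, "wz": 0, "tx": 0, "ty": 0, "tz": 0.012, "fingers": 0.015}
    - {"wx": 0, "wy": 0, "wz": 0, "tx": 0, "ty": 0, "tz": 0.015, "fingers": 0.015}
    - {"wx": 0, "wy": 0, "wz": 0, "tx": 0, "ty": 0, "tz": 0.015, "fingers": 0.015}
    - {"wx": 0, "wy": 0, "wz": 0, "tx": 0, "ty": 0, "tz": 0.015, "fingers": 0.015}
    - {"wx": 0, "wy": 0, "wz": 0, "tx": 0, "ty": 0, "tz": 0.012, "fingers": 0.015}
    - {"wx": 0, "wy": 0, "wz": 0, "tx": 0, "ty": 0, "tz": 0.008, "fingers": 0.015}

```text
clock: 9.85
ee_pos: [0.6167, 0.0826, 0.3211]
tcp_rot: [1.668, 0.83, -1.668]
wrist_force: [0.4, -0.5, -2.8]
width: 0.0226
```

```bash
python3 -c "
from h import *
go(.5895,-.175,.33)
snap('side','side8');snap('wrist','wrist8')
a=load('side8')['im'][80:240,170:400];cv2.imwrite('pics/c9.png',cv2.resize(a,None,fx=3.4,fy=3.4,interpolation=cv2.INTER_CUBIC)[:,:,::-1])"
```

```text
t 9.85 at [0.6167 0.0826 0.3211] yaw -0.6469 down -1.0 delta tool [-0.0089  0.1336  0.222 ] w 0.0226 F [ 0.4 -0.5 -2.8]
```

View pics/c9.png

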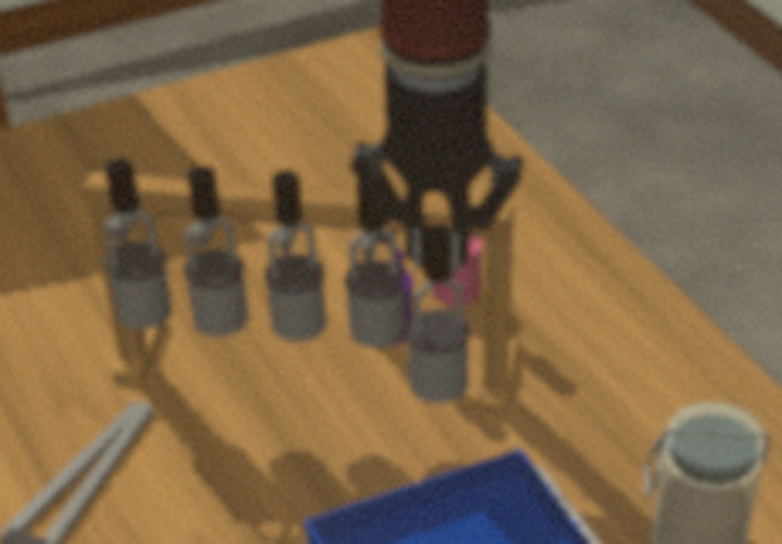

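View pics/wrist8.png

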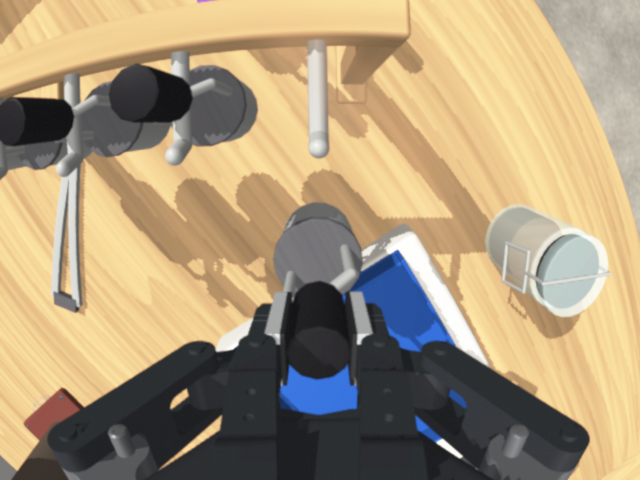

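Request:
step_arm:
  rows:
    - {"wx": 0, "wy": 0, "wz": 0, "tx": -0.005, "ty": 0.01, "tz": 0.016, "fingers": 0.015}
    - {"wx": 0, "wy": 0, "wz": 0, "tx": -0.004, "ty": 0.02, "tz": 0.034, "fingers": 0.015}
    - {"wx": 0, "wy": 0, "wz": 0, "tx": 0, "ty": 0.025, "tz": 0.041, "fingers": 0.015}
    - {"wx": 0, "wy": 0, "wz": 0, "tx": 0, "ty": 0.025, "tz": 0.041, "fingers": 0.015}
    - {"wx": 0, "wy": 0, "wz": 0, "tx": 0, "ty": 0.025, "tz": 0.041, "fingers": 0.015}
    - {"wx": 0, "wy": 0, "wz": 0, "tx": 0, "ty": 0.0186, "tz": 0.033, "fingers": 0.015}
    - {"wx": 0, "wy": 0, "wz": 0, "tx": 0, "ty": 0.01, "tz": 0.016, "fingers": 0.015}
    - {"wx": 0, "wy": 0, "wz": 0, "tx": 0, "ty": 0, "tz": 0, "fingers": 0.015}

```text
clock: 10.75
ee_pos: [0.5904, -0.1763, 0.3298]
tcp_rot: [1.669, 0.828, -1.669]
wrist_force: [0.6, 0.8, -2.9]
width: 0.0226
```

```bash
python3 -c "
from h import *
go(.5895,-.175,.262)
snap('side','side9');snap('wrist','wrist9')
a=load('side9')['im'][160:390,220:450];cv2.imwrite('pics/c10.png',cv2.resize(a,None,fx=2.6,fy=2.6,interpolation=cv2.INTER_CUBIC)[:,:,::-1])"
```

```text
t 10.75 at [ 0.5904 -0.1763  0.3298] yaw -0.6492 down -1.0 delta tool [ 0.0678 -0.0015 -0.0005] w 0.0226 F [ 0.6  0.8 -2.9]
```

View pics/c10.png

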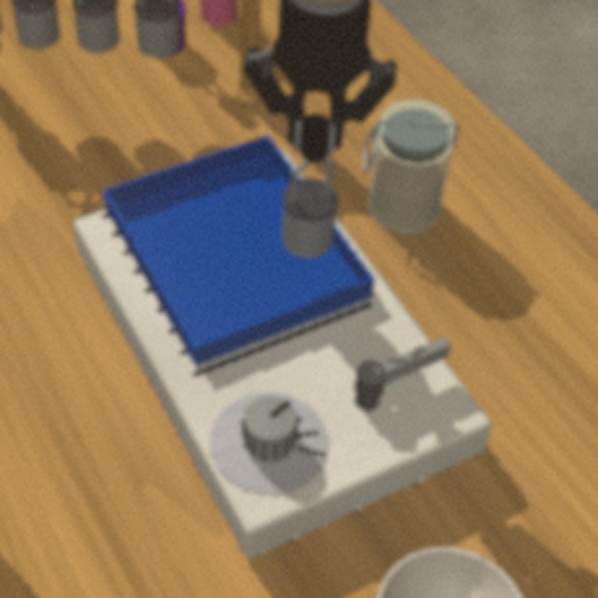

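View pics/wrist9.png

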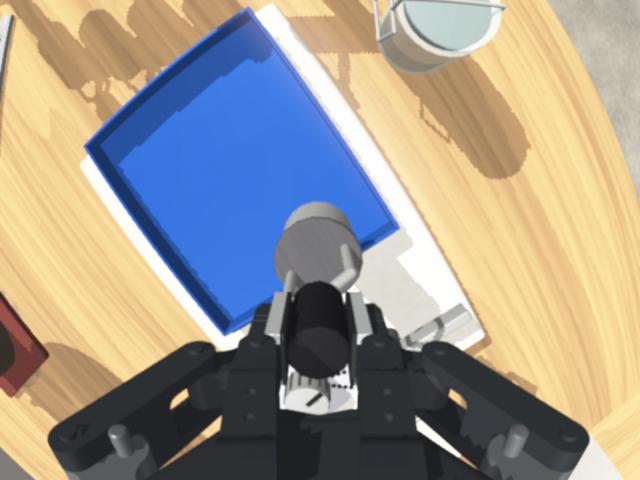

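```bash
cat >> h.py <<'E'
def trayc(fn,pts,z=.092):
    d=load(fn);q=np.array([onz(d,*p,z,True)[:2] for p in pts]);print(q.round(4).tolist(),'c',q.mean(0).round(4),'c diag',((q[0]+q[2])/2).round(4),((q[1]+q[3])/2).round(4))
    e=q[1]-q[0];f=q[2]-q[1];print('L',np.linalg.norm(e).round(4),np.linalg.norm(f).round(4),'yaw',np.arctan2(e[1],e[0]).round(3),np.arctan2(f[0],-f[1]).round(3)*-1)
    return q.mean(0)
E
python3 -c "
from h import *
trayc('wrist9',[(86,148),(247,11),(398,228),(228,334)])"
```

```text
[[0.4607, 0.0148], [0.653, 0.0047], [0.6425, -0.2226], [0.4517, -0.2129]] c [ 0.552 -0.104] c diag [ 0.5516 -0.1039] [ 0.5524 -0.1041]
L 0.1926 0.2276 yaw -0.052 0.046
```

Request:
step_arm:
  rows:
    - {"wx": 0, "wy": 0, "wz": 0, "tx": 0.015, "ty": 0, "tz": 0, "fingers": 0.015}
    - {"wx": 0, "wy": 0, "wz": 0, "tx": 0.02, "ty": 0, "tz": 0, "fingers": 0.015}
    - {"wx": 0, "wy": 0, "wz": 0, "tx": 0.015, "ty": 0, "tz": 0, "fingers": 0.015}
    - {"wx": 0, "wy": 0, "wz": 0, "tx": 0.007, "ty": 0, "tz": 0, "fingers": 0.015}
    - {"wx": 0, "wy": 0, "wz": 0, "tx": 0.003, "ty": 0, "tz": 0, "fingers": 0.015}
    - {"wx": 0, "wy": 0, "wz": 0, "tx": 0.002, "ty": 0, "tz": 0, "fingers": 0.015}
    - {"wx": 0, "wy": 0, "wz": 0, "tx": 0, "ty": 0, "tz": 0, "fingers": 0.015}
    - {"wx": 0, "wy": 0, "wz": 0, "tx": 0, "ty": 0, "tz": 0, "fingers": 0.015}

```text
clock: 11.65
ee_pos: [0.5909, -0.174, 0.2688]
tcp_rot: [1.668, 0.83, -1.666]
wrist_force: [-0.4, -0.6, -2.6]
width: 0.0222
```

Request:
step_arm:
  rows:
    - {"wx": 0, "wy": 0, "wz": 0, "tx": 0.002, "ty": 0, "tz": 0, "fingers": 0.015}
    - {"wx": 0, "wy": 0, "wz": 0, "tx": 0.002, "ty": 0, "tz": 0, "fingers": 0.015}
    - {"wx": 0, "wy": 0, "wz": 0, "tx": 0.001, "ty": 0, "tz": 0, "fingers": 0.015}
    - {"wx": 0, "wy": 0, "wz": 0, "tx": 0.001, "ty": 0, "tz": 0, "fingers": 0.015}
    - {"wx": 0, "wy": 0, "wz": 0, "tx": 0, "ty": 0, "tz": 0, "fingers": 0.015}
    - {"wx": 0, "wy": 0, "wz": 0, "tx": 0, "ty": 0, "tz": 0, "fingers": 0.015}
    - {"wx": 0, "wy": 0, "wz": 0, "tx": 0, "ty": 0, "tz": 0, "fingers": 0.015}
    - {"wx": 0, "wy": 0, "wz": 0, "tx": 0, "ty": 0, "tz": 0, "fingers": 0.015}

```text
clock: 12.45
ee_pos: [0.5906, -0.1738, 0.2623]
tcp_rot: [1.667, 0.831, -1.667]
wrist_force: [-1.8, 0.5, 1.4]
width: 0.0227
```

Request:
step_arm:
  rows:
    - {"wx": 0, "wy": 0, "wz": 0, "tx": 0, "ty": 0, "tz": 0, "fingers": 0.03}
    - {"wx": 0, "wy": 0, "wz": 0, "tx": 0, "ty": 0, "tz": 0, "fingers": 0.045}
    - {"wx": 0, "wy": 0, "wz": 0, "tx": 0, "ty": 0, "tz": 0, "fingers": 0.045}
    - {"wx": 0, "wy": 0, "wz": 0, "tx": 0, "ty": 0, "tz": 0, "fingers": 0.045}
    - {"wx": 0, "wy": 0, "wz": 0, "tx": -0.02, "ty": 0, "tz": 0, "fingers": 0.045}
    - {"wx": 0, "wy": 0, "wz": 0, "tx": -0.03, "ty": 0, "tz": 0, "fingers": 0.045}
    - {"wx": 0, "wy": 0, "wz": 0, "tx": -0.03, "ty": 0, "tz": 0, "fingers": 0.045}
    - {"wx": 0, "wy": 0, "wz": 0, "tx": -0.03, "ty": 0, "tz": 0, "fingers": 0.045}

```text
clock: 13.25
ee_pos: [0.5904, -0.1738, 0.3729]
tcp_rot: [1.667, 0.831, -1.667]
wrist_force: [-0.0, 0.2, -0.6]
width: 0.0453
```

```bash
python3 -c "
from h import *
go(.6142,.2002,.36)
snap('side','side10');snap('wrist','wrist10')
a=load('side10')['im'][160:390,220:450];cv2.imwrite('pics/c11.png',cv2.resize(a,None,fx=2.6,fy=2.6,interpolation=cv2.INTER_CUBIC)[:,:,::-1])"
```

```text
t 13.25 at [ 0.5904 -0.1738  0.3729] yaw -0.646 down -1.0 delta tool [ 0.0129 -0.2062 -0.3129] w 0.0453 F [-0.   0.2 -0.6]
```

View pics/c11.png

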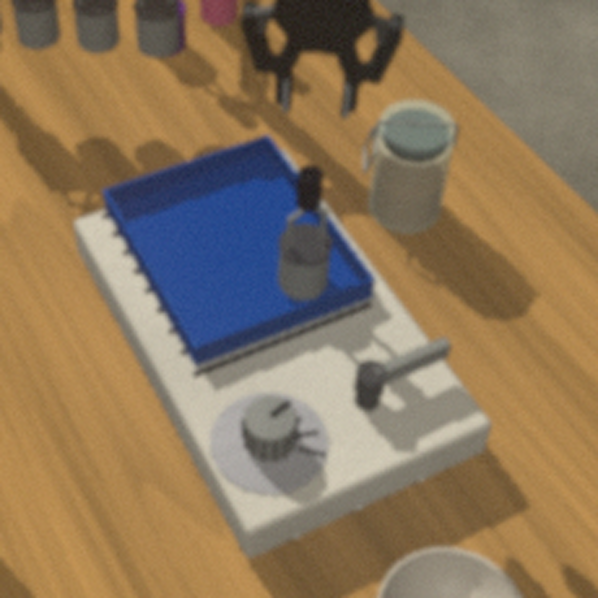

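View pics/wrist10.png

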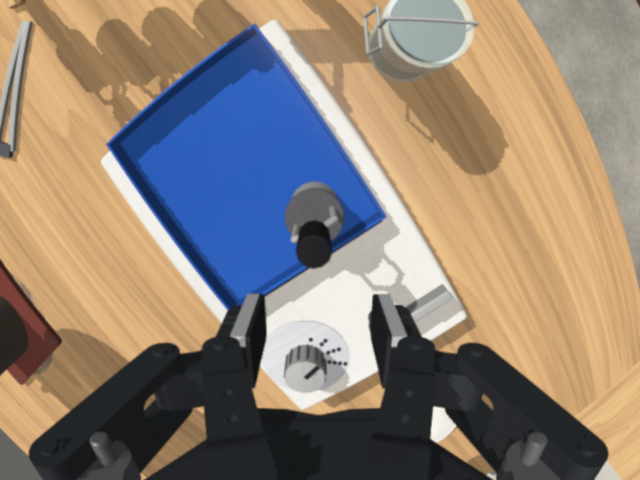

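Request:
step_arm:
  rows:
    - {"wx": 0, "wy": 0, "wz": 0, "tx": 0, "ty": -0.0258, "tz": -0.0391, "fingers": 0.045}
    - {"wx": 0, "wy": 0, "wz": 0, "tx": 0, "ty": -0.0258, "tz": -0.0391, "fingers": 0.045}
    - {"wx": 0, "wy": 0, "wz": 0, "tx": 0, "ty": -0.0258, "tz": -0.0391, "fingers": 0.045}
    - {"wx": 0, "wy": 0, "wz": 0, "tx": 0, "ty": -0.0258, "tz": -0.0391, "fingers": 0.045}
    - {"wx": 0, "wy": 0, "wz": 0, "tx": 0, "ty": -0.0258, "tz": -0.0391, "fingers": 0.045}
    - {"wx": 0, "wy": 0, "wz": 0, "tx": 0, "ty": -0.0258, "tz": -0.0391, "fingers": 0.045}
    - {"wx": 0, "wy": 0, "wz": 0, "tx": 0, "ty": -0.0258, "tz": -0.0391, "fingers": 0.045}
    - {"wx": 0, "wy": 0, "wz": 0, "tx": 0.013, "ty": -0.0258, "tz": -0.0391, "fingers": 0.045}

```text
clock: 14.15
ee_pos: [0.6145, 0.2023, 0.3604]
tcp_rot: [1.67, 0.83, -1.664]
wrist_force: [1.5, -0.3, 0.7]
width: 0.0453
```

Request:
step_arm:
  rows:
    - {"wx": 0, "wy": 0, "wz": 0, "tx": 0, "ty": 0, "tz": 0, "fingers": 0.045}
    - {"wx": 0, "wy": 0, "wz": 0, "tx": 0, "ty": 0, "tz": 0, "fingers": 0.045}
    - {"wx": 0, "wy": 0, "wz": 0, "tx": 0, "ty": 0, "tz": 0, "fingers": 0.045}
    - {"wx": 0, "wy": 0, "wz": 0, "tx": 0, "ty": 0, "tz": 0, "fingers": 0.045}
    - {"wx": 0, "wy": 0, "wz": 0, "tx": 0, "ty": 0, "tz": 0, "fingers": 0.045}
    - {"wx": 0, "wy": 0, "wz": 0, "tx": 0, "ty": 0, "tz": 0, "fingers": 0.045}
    - {"wx": 0, "wy": 0, "wz": 0, "tx": 0, "ty": 0, "tz": 0, "fingers": 0.045}
    - {"wx": 0, "wy": 0, "wz": 0, "tx": 0, "ty": 0, "tz": 0, "fingers": 0.045}

```text
clock: 14.95
ee_pos: [0.6141, 0.1999, 0.3591]
tcp_rot: [1.668, 0.831, -1.667]
wrist_force: [0.0, -0.3, -0.4]
width: 0.0453
```

```bash
python3 -c "
from h import *
go(.6145,.201,.294)
snap('wrist','wrist11')"
```

```text
t 14.95 at [0.6141 0.1999 0.3591] yaw -0.6464 down -1.0 delta tool [ 0.0651 -0.0004 -0.0011] w 0.0453 F [ 0.  -0.3 -0.4]
```

View pics/wrist11.png

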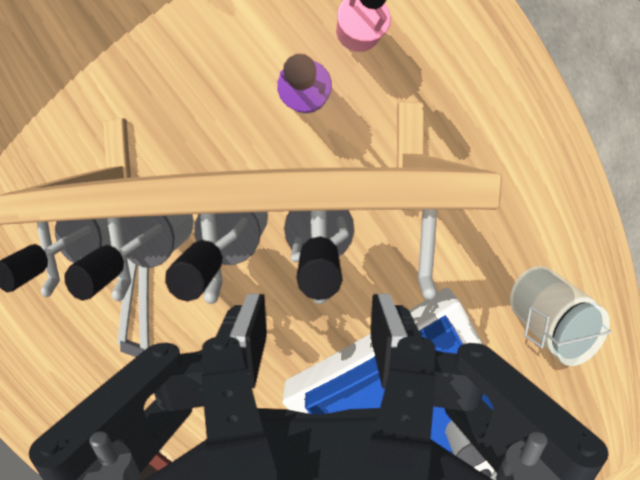

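Request:
step_arm:
  rows:
    - {"wx": 0, "wy": 0, "wz": 0, "tx": 0.02, "ty": 0, "tz": -0.001, "fingers": 0.045}
    - {"wx": 0, "wy": 0, "wz": 0, "tx": 0.025, "ty": 0, "tz": 0, "fingers": 0.045}
    - {"wx": 0, "wy": 0, "wz": 0, "tx": 0.018, "ty": 0, "tz": 0, "fingers": 0.045}
    - {"wx": 0, "wy": 0, "wz": 0, "tx": 0, "ty": 0, "tz": 0, "fingers": 0.045}
    - {"wx": 0, "wy": 0, "wz": 0, "tx": 0, "ty": 0, "tz": 0, "fingers": 0.015}
    - {"wx": 0, "wy": 0, "wz": 0, "tx": 0, "ty": 0, "tz": 0, "fingers": 0.015}
    - {"wx": 0, "wy": 0, "wz": 0, "tx": 0, "ty": 0, "tz": 0, "fingers": 0.015}
    - {"wx": 0, "wy": 0, "wz": 0, "tx": 0, "ty": 0, "tz": 0, "fingers": 0.015}

```text
clock: 15.8
ee_pos: [0.6152, 0.2011, 0.2974]
tcp_rot: [1.669, 0.83, -1.665]
wrist_force: [0.9, 0.3, 1.4]
width: 0.0223
```

Request:
step_arm:
  rows:
    - {"wx": 0, "wy": 0, "wz": 0, "tx": -0.005, "ty": 0, "tz": 0, "fingers": 0.015}
    - {"wx": 0, "wy": 0, "wz": 0, "tx": -0.005, "ty": 0, "tz": 0, "fingers": 0.015}
    - {"wx": 0, "wy": 0, "wz": 0, "tx": -0.005, "ty": 0, "tz": 0, "fingers": 0.015}
    - {"wx": 0, "wy": 0, "wz": 0, "tx": -0.005, "ty": 0, "tz": 0, "fingers": 0.015}
    - {"wx": 0, "wy": 0, "wz": 0, "tx": -0.005, "ty": 0, "tz": 0, "fingers": 0.015}
    - {"wx": 0, "wy": 0, "wz": 0, "tx": 0, "ty": 0, "tz": 0, "fingers": 0.015}
    - {"wx": 0, "wy": 0, "wz": 0, "tx": 0, "ty": 0, "tz": 0, "fingers": 0.015}
    - {"wx": 0, "wy": 0, "wz": 0, "tx": 0, "ty": 0, "tz": 0, "fingers": 0.015}

```text
clock: 16.6
ee_pos: [0.6145, 0.201, 0.3205]
tcp_rot: [1.667, 0.831, -1.668]
wrist_force: [0.2, 0.6, -2.5]
width: 0.0223
```

Request:
step_arm:
  rows:
    - {"wx": 0, "wy": 0, "wz": 0, "tx": -0.002, "ty": 0, "tz": 0.004, "fingers": 0.015}
    - {"wx": 0, "wy": 0, "wz": 0, "tx": 0, "ty": 0, "tz": 0.008, "fingers": 0.015}
    - {"wx": 0, "wy": 0, "wz": 0, "tx": 0, "ty": 0, "tz": 0.012, "fingers": 0.015}
    - {"wx": 0, "wy": 0, "wz": 0, "tx": 0, "ty": 0, "tz": 0.015, "fingers": 0.015}
    - {"wx": 0, "wy": 0, "wz": 0, "tx": 0, "ty": 0, "tz": 0.015, "fingers": 0.015}
    - {"wx": 0, "wy": 0, "wz": 0, "tx": 0, "ty": 0, "tz": 0.015, "fingers": 0.015}
    - {"wx": 0, "wy": 0, "wz": 0, "tx": 0, "ty": 0, "tz": 0.012, "fingers": 0.015}
    - {"wx": 0, "wy": 0, "wz": 0, "tx": 0, "ty": 0, "tz": 0.008, "fingers": 0.015}

```text
clock: 17.4
ee_pos: [0.5602, 0.1288, 0.323]
tcp_rot: [1.667, 0.83, -1.668]
wrist_force: [-0.2, 0.1, -2.4]
width: 0.0226
```

```bash
python3 -c "
from h import *
go(.502,-.172,.33)
snap('side','side12');snap('scene','scene12')
d,p=tray('scene12',1)
for q in p: print(q,onz(d,*q,.09).round(4)[:2])
"
```

```text
t 17.40 at [0.5602 0.1288 0.323 ] yaw -0.6467 down -1.0 delta tool [-0.0069  0.1348  0.2751] w 0.0226 F [-0.2  0.1 -2.4]
[327 199] [ 0.4449 -0.2064]
[304 209] [ 0.5263 -0.2143]
[303 236] [ 0.6122 -0.1207]
[287 233] [ 0.6333 -0.1603]
[286 218] [ 0.5907 -0.2158]
[270 225] [ 0.6425 -0.2207]
[272 234] [ 0.6641 -0.1848]
[325 275] [0.677  0.0314]
[361 255] [0.5626 0.0394]
[364 246] [0.531  0.0199]
[368 251] [0.5388 0.0408]
[380 244] [0.4963 0.0427]
[382 234] [0.4607 0.018 ]
```

View pics/side12.png

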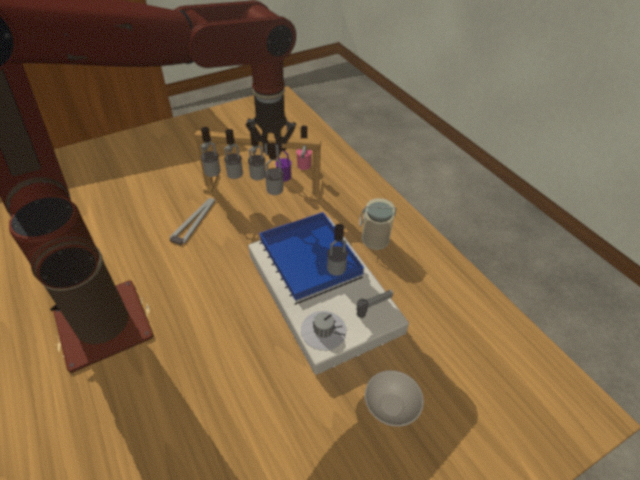

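Request:
step_arm:
  rows:
    - {"wx": 0, "wy": 0, "wz": 0, "tx": -0.004, "ty": 0.01, "tz": 0.02, "fingers": 0.015}
    - {"wx": 0, "wy": 0, "wz": 0, "tx": -0.003, "ty": 0.02, "tz": 0.041, "fingers": 0.015}
    - {"wx": 0, "wy": 0, "wz": 0, "tx": 0, "ty": 0.022, "tz": 0.044, "fingers": 0.015}
    - {"wx": 0, "wy": 0, "wz": 0, "tx": 0, "ty": 0.022, "tz": 0.044, "fingers": 0.015}
    - {"wx": 0, "wy": 0, "wz": 0, "tx": 0, "ty": 0.022, "tz": 0.044, "fingers": 0.015}
    - {"wx": 0, "wy": 0, "wz": 0, "tx": 0, "ty": 0.02, "tz": 0.041, "fingers": 0.015}
    - {"wx": 0, "wy": 0, "wz": 0, "tx": 0, "ty": 0.0135, "tz": 0.029, "fingers": 0.015}
    - {"wx": 0, "wy": 0, "wz": 0, "tx": 0, "ty": 0.005, "tz": 0.012, "fingers": 0.015}

```text
clock: 18.3
ee_pos: [0.5025, -0.1734, 0.3301]
tcp_rot: [1.669, 0.828, -1.669]
wrist_force: [0.3, -0.2, -2.3]
width: 0.0225
```

Request:
step_arm:
  rows:
    - {"wx": 0, "wy": 0, "wz": 0, "tx": 0, "ty": 0, "tz": 0, "fingers": 0.015}
    - {"wx": 0, "wy": 0, "wz": 0, "tx": 0, "ty": 0, "tz": 0, "fingers": 0.015}
    - {"wx": 0, "wy": 0, "wz": 0, "tx": 0.015, "ty": 0, "tz": 0, "fingers": 0.015}
    - {"wx": 0, "wy": 0, "wz": 0, "tx": 0.015, "ty": 0, "tz": 0, "fingers": 0.015}
    - {"wx": 0, "wy": 0, "wz": 0, "tx": 0.015, "ty": 0, "tz": 0, "fingers": 0.015}
    - {"wx": 0, "wy": 0, "wz": 0, "tx": 0.01, "ty": 0, "tz": 0, "fingers": 0.015}
    - {"wx": 0, "wy": 0, "wz": 0, "tx": 0, "ty": 0, "tz": 0, "fingers": 0.015}
    - {"wx": 0, "wy": 0, "wz": 0, "tx": 0, "ty": 0, "tz": 0, "fingers": 0.015}

```text
clock: 19.1
ee_pos: [0.5029, -0.1705, 0.2745]
tcp_rot: [1.667, 0.832, -1.668]
wrist_force: [0.2, 0.2, -3.1]
width: 0.0228
```

Request:
step_arm:
  rows:
    - {"wx": 0, "wy": 0, "wz": 0, "tx": 0.004, "ty": 0, "tz": 0, "fingers": 0.015}
    - {"wx": 0, "wy": 0, "wz": 0, "tx": 0.003, "ty": 0, "tz": 0, "fingers": 0.015}
    - {"wx": 0, "wy": 0, "wz": 0, "tx": 0.0015, "ty": 0, "tz": 0, "fingers": 0.015}
    - {"wx": 0, "wy": 0, "wz": 0, "tx": 0.001, "ty": 0, "tz": 0, "fingers": 0.015}
    - {"wx": 0, "wy": 0, "wz": 0, "tx": 0.001, "ty": 0, "tz": 0, "fingers": 0.015}
    - {"wx": 0, "wy": 0, "wz": 0, "tx": 0, "ty": 0, "tz": 0, "fingers": 0.015}
    - {"wx": 0, "wy": 0, "wz": 0, "tx": 0, "ty": 0, "tz": 0, "fingers": 0.015}
    - {"wx": 0, "wy": 0, "wz": 0, "tx": 0, "ty": 0, "tz": 0, "fingers": 0.015}

```text
clock: 19.9
ee_pos: [0.503, -0.1707, 0.2645]
tcp_rot: [1.667, 0.831, -1.667]
wrist_force: [0.2, 0.5, -2.5]
width: 0.0225
```

Request:
step_arm:
  rows:
    - {"wx": 0, "wy": 0, "wz": 0, "tx": 0.001, "ty": 0, "tz": 0, "fingers": 0.015}
    - {"wx": 0, "wy": 0, "wz": 0, "tx": 0.001, "ty": 0, "tz": 0, "fingers": 0.015}
    - {"wx": 0, "wy": 0, "wz": 0, "tx": 0.001, "ty": 0, "tz": 0, "fingers": 0.015}
    - {"wx": 0, "wy": 0, "wz": 0, "tx": 0, "ty": 0, "tz": 0, "fingers": 0.015}
    - {"wx": 0, "wy": 0, "wz": 0, "tx": 0, "ty": 0, "tz": 0, "fingers": 0.015}
    - {"wx": 0, "wy": 0, "wz": 0, "tx": 0, "ty": 0, "tz": 0, "fingers": 0.015}
    - {"wx": 0, "wy": 0, "wz": 0, "tx": 0, "ty": 0, "tz": 0, "fingers": 0.015}
    - {"wx": 0, "wy": 0, "wz": 0, "tx": 0, "ty": 0, "tz": 0, "fingers": 0.015}

```text
clock: 20.7
ee_pos: [0.5034, -0.1709, 0.2638]
tcp_rot: [1.668, 0.829, -1.665]
wrist_force: [-4.4, 2.0, 10.0]
width: 0.0227
```

Request:
step_arm:
  rows:
    - {"wx": 0, "wy": 0, "wz": 0, "tx": -0.001, "ty": 0, "tz": 0, "fingers": 0.015}
    - {"wx": 0, "wy": 0, "wz": 0, "tx": 0, "ty": 0, "tz": 0, "fingers": 0.03}
    - {"wx": 0, "wy": 0, "wz": 0, "tx": 0, "ty": 0, "tz": 0, "fingers": 0.045}
    - {"wx": 0, "wy": 0, "wz": 0, "tx": 0, "ty": 0, "tz": 0, "fingers": 0.045}
    - {"wx": 0, "wy": 0, "wz": 0, "tx": -0.02, "ty": 0, "tz": 0, "fingers": 0.045}
    - {"wx": 0, "wy": 0, "wz": 0, "tx": -0.03, "ty": 0, "tz": 0, "fingers": 0.045}
    - {"wx": 0, "wy": 0, "wz": 0, "tx": -0.03, "ty": 0, "tz": 0, "fingers": 0.045}
    - {"wx": 0, "wy": 0, "wz": 0, "tx": -0.025, "ty": 0, "tz": 0, "fingers": 0.045}

```text
clock: 21.5
ee_pos: [0.5031, -0.1707, 0.3689]
tcp_rot: [1.667, 0.83, -1.666]
wrist_force: [1.0, -1.3, 0.2]
width: 0.0449
```

```bash
python3 -c "
from h import *
go(.5562,.242,.36)
snap('wrist','wrist13')"
```

```text
t 21.50 at [ 0.5031 -0.1707  0.3689] yaw -0.646 down -1.0 delta tool [ 0.0088 -0.206  -0.3615] w 0.0449 F [ 1.  -1.3  0.2]
```

View pics/wrist13.png

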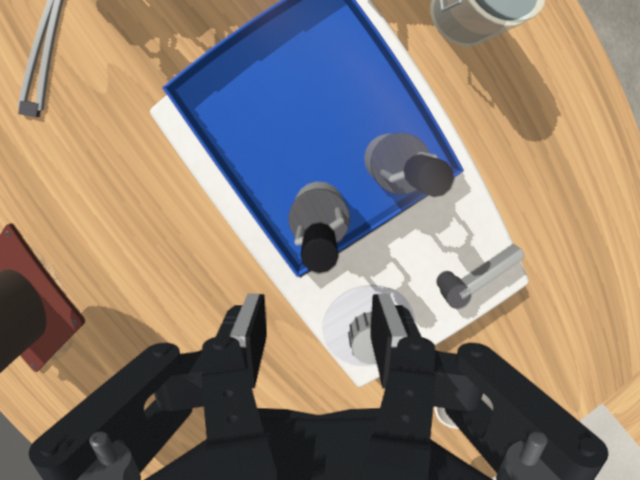

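Request:
step_arm:
  rows:
    - {"wx": 0, "wy": 0, "wz": 0, "tx": 0, "ty": -0.0235, "tz": -0.0413, "fingers": 0.045}
    - {"wx": 0, "wy": 0, "wz": 0, "tx": 0, "ty": -0.0235, "tz": -0.0413, "fingers": 0.045}
    - {"wx": 0, "wy": 0, "wz": 0, "tx": 0, "ty": -0.0235, "tz": -0.0413, "fingers": 0.045}
    - {"wx": 0, "wy": 0, "wz": 0, "tx": 0, "ty": -0.0235, "tz": -0.0413, "fingers": 0.045}
    - {"wx": 0, "wy": 0, "wz": 0, "tx": 0, "ty": -0.0235, "tz": -0.0413, "fingers": 0.045}
    - {"wx": 0, "wy": 0, "wz": 0, "tx": 0, "ty": -0.0235, "tz": -0.0413, "fingers": 0.045}
    - {"wx": 0, "wy": 0, "wz": 0, "tx": 0, "ty": -0.0235, "tz": -0.0413, "fingers": 0.045}
    - {"wx": 0, "wy": 0, "wz": 0, "tx": 0, "ty": -0.0235, "tz": -0.0413, "fingers": 0.045}

```text
clock: 22.35
ee_pos: [0.5516, 0.2084, 0.3669]
tcp_rot: [1.667, 0.831, -1.667]
wrist_force: [0.9, -0.6, 0.5]
width: 0.0452
```

Request:
step_arm:
  rows:
    - {"wx": 0, "wy": 0, "wz": 0, "tx": 0, "ty": -0.012, "tz": -0.021, "fingers": 0.045}
    - {"wx": 0, "wy": 0, "wz": 0, "tx": 0.009, "ty": -0.006, "tz": -0.01, "fingers": 0.045}
    - {"wx": 0, "wy": 0, "wz": 0, "tx": 0, "ty": 0, "tz": 0, "fingers": 0.045}
    - {"wx": 0, "wy": 0, "wz": 0, "tx": 0, "ty": 0, "tz": 0, "fingers": 0.045}
    - {"wx": 0, "wy": 0, "wz": 0, "tx": 0, "ty": 0, "tz": 0, "fingers": 0.045}
    - {"wx": 0, "wy": 0, "wz": 0, "tx": 0, "ty": 0, "tz": 0, "fingers": 0.045}
    - {"wx": 0, "wy": 0, "wz": 0, "tx": 0, "ty": 0, "tz": 0, "fingers": 0.045}
    - {"wx": 0, "wy": 0, "wz": 0, "tx": 0, "ty": 0, "tz": 0, "fingers": 0.045}

```text
clock: 23.15
ee_pos: [0.5561, 0.2413, 0.3588]
tcp_rot: [1.668, 0.83, -1.667]
wrist_force: [0.6, -0.3, -0.0]
width: 0.0448
```

```bash
python3 -c "
from h import *
go(.5562,.242,.297)
snap('wrist','wrist14')"
```

```text
t 23.15 at [0.5561 0.2413 0.3588] yaw -0.6469 down -1.0 delta tool [ 0.0618 -0.0004 -0.0005] w 0.0448 F [ 0.6 -0.3 -0. ]
```

View pics/wrist14.png

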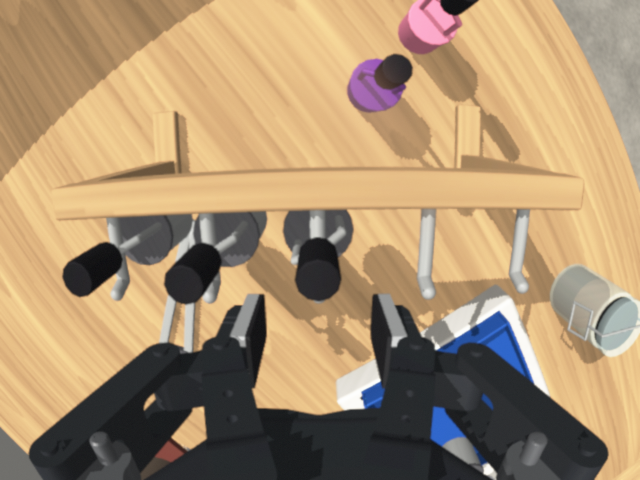

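Knob centred at (318,280), same as before. Descend, grip, lift, extract.

Request:
step_arm:
  rows:
    - {"wx": 0, "wy": 0, "wz": 0, "tx": 0.02, "ty": 0, "tz": -0.001, "fingers": 0.045}
    - {"wx": 0, "wy": 0, "wz": 0, "tx": 0.025, "ty": 0, "tz": 0, "fingers": 0.045}
    - {"wx": 0, "wy": 0, "wz": 0, "tx": 0.017, "ty": 0, "tz": 0, "fingers": 0.045}
    - {"wx": 0, "wy": 0, "wz": 0, "tx": 0, "ty": 0, "tz": 0, "fingers": 0.045}
    - {"wx": 0, "wy": 0, "wz": 0, "tx": 0, "ty": 0, "tz": 0, "fingers": 0.015}
    - {"wx": 0, "wy": 0, "wz": 0, "tx": 0, "ty": 0, "tz": 0, "fingers": 0.015}
    - {"wx": 0, "wy": 0, "wz": 0, "tx": 0, "ty": 0, "tz": 0, "fingers": 0.015}
    - {"wx": 0, "wy": 0, "wz": 0, "tx": 0, "ty": 0, "tz": 0, "fingers": 0.015}

```text
clock: 24.0
ee_pos: [0.5571, 0.2429, 0.2978]
tcp_rot: [1.669, 0.831, -1.665]
wrist_force: [0.1, 0.2, 2.3]
width: 0.0225
```

Request:
step_arm:
  rows:
    - {"wx": 0, "wy": 0, "wz": 0, "tx": -0.005, "ty": 0, "tz": 0, "fingers": 0.015}
    - {"wx": 0, "wy": 0, "wz": 0, "tx": -0.005, "ty": 0, "tz": 0, "fingers": 0.015}
    - {"wx": 0, "wy": 0, "wz": 0, "tx": -0.005, "ty": 0, "tz": 0, "fingers": 0.015}
    - {"wx": 0, "wy": 0, "wz": 0, "tx": -0.005, "ty": 0, "tz": 0, "fingers": 0.015}
    - {"wx": 0, "wy": 0, "wz": 0, "tx": -0.005, "ty": 0, "tz": 0, "fingers": 0.015}
    - {"wx": 0, "wy": 0, "wz": 0, "tx": 0, "ty": 0, "tz": 0, "fingers": 0.015}
    - {"wx": 0, "wy": 0, "wz": 0, "tx": 0, "ty": 0, "tz": 0, "fingers": 0.015}
    - {"wx": 0, "wy": 0, "wz": 0, "tx": 0, "ty": 0, "tz": 0, "fingers": 0.015}

```text
clock: 24.8
ee_pos: [0.5564, 0.2427, 0.3211]
tcp_rot: [1.667, 0.831, -1.668]
wrist_force: [0.3, -0.2, -3.5]
width: 0.0226
```

Request:
step_arm:
  rows:
    - {"wx": 0, "wy": 0, "wz": 0, "tx": -0.002, "ty": 0, "tz": 0.004, "fingers": 0.015}
    - {"wx": 0, "wy": 0, "wz": 0, "tx": 0, "ty": 0, "tz": 0.008, "fingers": 0.015}
    - {"wx": 0, "wy": 0, "wz": 0, "tx": 0, "ty": 0, "tz": 0.012, "fingers": 0.015}
    - {"wx": 0, "wy": 0, "wz": 0, "tx": 0, "ty": 0, "tz": 0.015, "fingers": 0.015}
    - {"wx": 0, "wy": 0, "wz": 0, "tx": 0, "ty": 0, "tz": 0.015, "fingers": 0.015}
    - {"wx": 0, "wy": 0, "wz": 0, "tx": 0, "ty": 0, "tz": 0.015, "fingers": 0.015}
    - {"wx": 0, "wy": 0, "wz": 0, "tx": 0, "ty": 0, "tz": 0.012, "fingers": 0.015}
    - {"wx": 0, "wy": 0, "wz": 0, "tx": 0, "ty": 0, "tz": 0.008, "fingers": 0.015}

```text
clock: 25.6
ee_pos: [0.5022, 0.1706, 0.3235]
tcp_rot: [1.667, 0.83, -1.667]
wrist_force: [0.0, -0.4, -2.2]
width: 0.0223
```

```bash
python3 -c "
from h import *
go(.593,-.104,.333)
snap('side','side15');snap('scene','scene15')
d,p=tray('scene15',1)
for q in p: print(q,onz(d,*q,.09).round(4)[:2])
a=load('side15')['im'][100:340,150:450];cv2.imwrite('pics/c12.png',cv2.resize(a,None,fx=2.4,fy=2.4,interpolation=cv2.INTER_CUBIC)[:,:,::-1])
"
```

```text
t 25.60 at [0.5022 0.1706 0.3235] yaw -0.6466 down -1.0 delta tool [-0.0095  0.238   0.1645] w 0.0223 F [ 0.  -0.4 -2.2]
[270 225] [ 0.6425 -0.2207]
[273 235] [ 0.665  -0.1794]
[325 275] [0.677  0.0314]
[361 255] [0.5626 0.0394]
[364 246] [0.531  0.0199]
[369 250] [0.5341 0.0398]
[382 243] [0.4896 0.0435]
[383 237] [0.4687 0.0285]
[331 202] [ 0.4478 -0.1867]
[330 220] [ 0.5122 -0.1236]
[323 225] [ 0.5416 -0.1199]
[311 220] [ 0.5487 -0.1601]
[310 206] [ 0.5042 -0.2138]
[304 209] [ 0.5263 -0.2143]
[307 231] [ 0.5902 -0.1298]
[300 237] [ 0.6206 -0.1229]
[287 233] [ 0.6333 -0.1603]
[286 218] [ 0.5907 -0.2158]
```

View pics/c12.png

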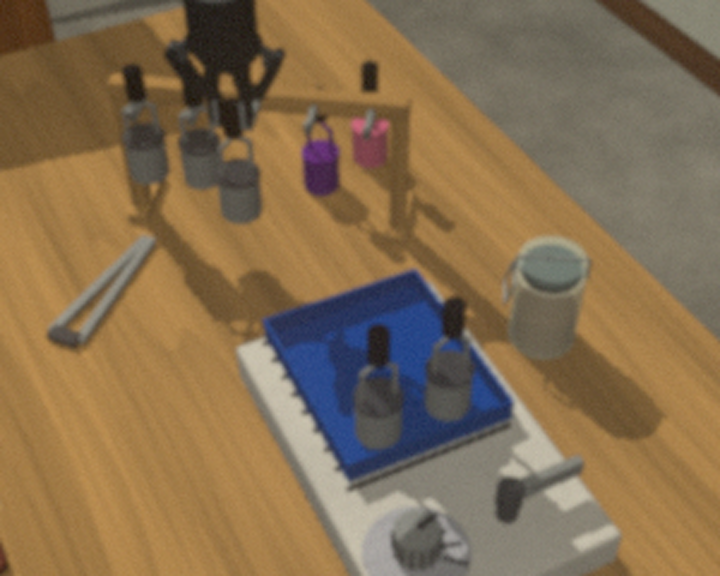

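Request:
step_arm:
  rows:
    - {"wx": 0, "wy": 0, "wz": 0, "tx": -0.004, "ty": 0.015, "tz": 0.01, "fingers": 0.015}
    - {"wx": 0, "wy": 0, "wz": 0, "tx": -0.004, "ty": 0.035, "tz": 0.024, "fingers": 0.015}
    - {"wx": 0, "wy": 0, "wz": 0, "tx": -0.002, "ty": 0.04, "tz": 0.028, "fingers": 0.015}
    - {"wx": 0, "wy": 0, "wz": 0, "tx": 0, "ty": 0.04, "tz": 0.028, "fingers": 0.015}
    - {"wx": 0, "wy": 0, "wz": 0, "tx": 0, "ty": 0.04, "tz": 0.028, "fingers": 0.015}
    - {"wx": 0, "wy": 0, "wz": 0, "tx": 0, "ty": 0.035, "tz": 0.024, "fingers": 0.015}
    - {"wx": 0, "wy": 0, "wz": 0, "tx": 0, "ty": 0.023, "tz": 0.0155, "fingers": 0.015}
    - {"wx": 0, "wy": 0, "wz": 0, "tx": 0, "ty": 0.01, "tz": 0.007, "fingers": 0.015}

```text
clock: 26.5
ee_pos: [0.5948, -0.1056, 0.333]
tcp_rot: [1.669, 0.829, -1.669]
wrist_force: [-0.5, 0.9, -3.3]
width: 0.0223
```

Request:
step_arm:
  rows:
    - {"wx": 0, "wy": 0, "wz": 0, "tx": 0, "ty": 0, "tz": 0, "fingers": 0.015}
    - {"wx": 0, "wy": 0, "wz": 0, "tx": 0, "ty": 0, "tz": 0, "fingers": 0.015}
    - {"wx": 0, "wy": 0, "wz": 0, "tx": 0.015, "ty": 0, "tz": 0, "fingers": 0.015}
    - {"wx": 0, "wy": 0, "wz": 0, "tx": 0.015, "ty": 0, "tz": 0, "fingers": 0.015}
    - {"wx": 0, "wy": 0, "wz": 0, "tx": 0.015, "ty": 0, "tz": 0, "fingers": 0.015}
    - {"wx": 0, "wy": 0, "wz": 0, "tx": 0.01, "ty": 0, "tz": 0, "fingers": 0.015}
    - {"wx": 0, "wy": 0, "wz": 0, "tx": 0, "ty": 0, "tz": 0, "fingers": 0.015}
    - {"wx": 0, "wy": 0, "wz": 0, "tx": 0, "ty": 0, "tz": 0, "fingers": 0.015}

```text
clock: 27.3
ee_pos: [0.5939, -0.1028, 0.278]
tcp_rot: [1.667, 0.832, -1.668]
wrist_force: [0.7, -0.0, -2.1]
width: 0.0225
```

Request:
step_arm:
  rows:
    - {"wx": 0, "wy": 0, "wz": 0, "tx": 0.006, "ty": 0, "tz": 0, "fingers": 0.015}
    - {"wx": 0, "wy": 0, "wz": 0, "tx": 0.004, "ty": 0, "tz": 0, "fingers": 0.015}
    - {"wx": 0, "wy": 0, "wz": 0, "tx": 0.002, "ty": 0, "tz": 0, "fingers": 0.015}
    - {"wx": 0, "wy": 0, "wz": 0, "tx": 0.001, "ty": 0, "tz": 0, "fingers": 0.015}
    - {"wx": 0, "wy": 0, "wz": 0, "tx": 0.001, "ty": 0, "tz": 0, "fingers": 0.015}
    - {"wx": 0, "wy": 0, "wz": 0, "tx": 0.001, "ty": 0, "tz": 0, "fingers": 0.015}
    - {"wx": 0, "wy": 0, "wz": 0, "tx": 0, "ty": 0, "tz": 0, "fingers": 0.015}
    - {"wx": 0, "wy": 0, "wz": 0, "tx": 0, "ty": 0, "tz": 0, "fingers": 0.015}

```text
clock: 28.1
ee_pos: [0.5942, -0.103, 0.2641]
tcp_rot: [1.667, 0.83, -1.666]
wrist_force: [-1.1, -0.1, 2.0]
width: 0.0221
```

Touching down (+2 N). Release and rise.

Request:
step_arm:
  rows:
    - {"wx": 0, "wy": 0, "wz": 0, "tx": 0, "ty": 0, "tz": 0, "fingers": 0.03}
    - {"wx": 0, "wy": 0, "wz": 0, "tx": 0, "ty": 0, "tz": 0, "fingers": 0.045}
    - {"wx": 0, "wy": 0, "wz": 0, "tx": 0, "ty": 0, "tz": 0, "fingers": 0.045}
    - {"wx": 0, "wy": 0, "wz": 0, "tx": 0, "ty": 0, "tz": 0, "fingers": 0.045}
    - {"wx": 0, "wy": 0, "wz": 0, "tx": -0.02, "ty": 0, "tz": 0, "fingers": 0.045}
    - {"wx": 0, "wy": 0, "wz": 0, "tx": -0.03, "ty": 0, "tz": 0, "fingers": 0.045}
    - {"wx": 0, "wy": 0, "wz": 0, "tx": -0.03, "ty": 0, "tz": 0, "fingers": 0.045}
    - {"wx": 0, "wy": 0, "wz": 0, "tx": -0.025, "ty": 0, "tz": 0, "fingers": 0.045}

```text
clock: 28.9
ee_pos: [0.5942, -0.103, 0.3702]
tcp_rot: [1.668, 0.83, -1.666]
wrist_force: [0.2, 0.3, -0.1]
width: 0.0449
```

```bash
python3 -c "
from h import *
go(.4967,.2832,.36)
snap('wrist','wrist16')"
```

```text
t 28.90 at [ 0.5942 -0.103   0.3702] yaw -0.646 down -1.0 delta tool [ 0.01   -0.3103 -0.2497] w 0.0449 F [ 0.2  0.3 -0.1]
```

View pics/wrist16.png

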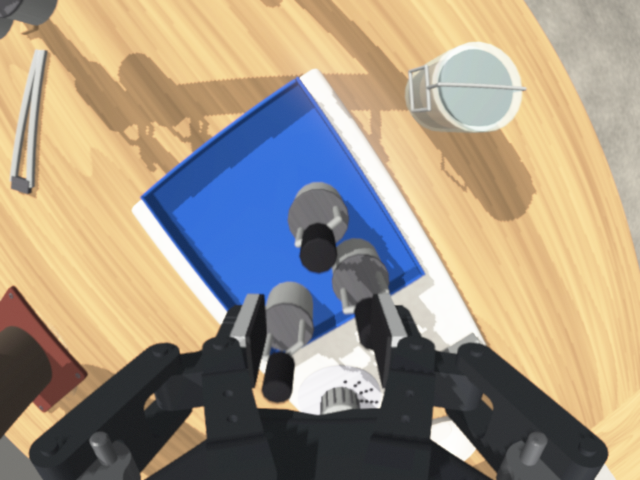

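Request:
step_arm:
  rows:
    - {"wx": 0, "wy": 0, "wz": 0, "tx": 0, "ty": -0.0385, "tz": -0.031, "fingers": 0.045}
    - {"wx": 0, "wy": 0, "wz": 0, "tx": 0, "ty": -0.0385, "tz": -0.031, "fingers": 0.045}
    - {"wx": 0, "wy": 0, "wz": 0, "tx": 0, "ty": -0.0385, "tz": -0.031, "fingers": 0.045}
    - {"wx": 0, "wy": 0, "wz": 0, "tx": 0, "ty": -0.0385, "tz": -0.031, "fingers": 0.045}
    - {"wx": 0, "wy": 0, "wz": 0, "tx": 0, "ty": -0.0385, "tz": -0.031, "fingers": 0.045}
    - {"wx": 0, "wy": 0, "wz": 0, "tx": 0, "ty": -0.0385, "tz": -0.031, "fingers": 0.045}
    - {"wx": 0, "wy": 0, "wz": 0, "tx": 0, "ty": -0.0385, "tz": -0.031, "fingers": 0.045}
    - {"wx": 0, "wy": 0, "wz": 0, "tx": 0, "ty": -0.0385, "tz": -0.031, "fingers": 0.045}

```text
clock: 29.75
ee_pos: [0.4965, 0.2823, 0.3683]
tcp_rot: [1.668, 0.831, -1.667]
wrist_force: [1.3, 0.4, -0.1]
width: 0.0452
```

Request:
step_arm:
  rows:
    - {"wx": 0, "wy": 0, "wz": 0, "tx": 0.005, "ty": -0.001, "tz": -0.001, "fingers": 0.045}
    - {"wx": 0, "wy": 0, "wz": 0, "tx": 0.005, "ty": -0.001, "tz": -0.001, "fingers": 0.045}
    - {"wx": 0, "wy": 0, "wz": 0, "tx": 0, "ty": 0, "tz": 0, "fingers": 0.045}
    - {"wx": 0, "wy": 0, "wz": 0, "tx": 0, "ty": 0, "tz": 0, "fingers": 0.045}
    - {"wx": 0, "wy": 0, "wz": 0, "tx": 0, "ty": 0, "tz": 0, "fingers": 0.045}
    - {"wx": 0, "wy": 0, "wz": 0, "tx": 0, "ty": 0, "tz": 0, "fingers": 0.045}
    - {"wx": 0, "wy": 0, "wz": 0, "tx": 0, "ty": 0, "tz": 0, "fingers": 0.045}
    - {"wx": 0, "wy": 0, "wz": 0, "tx": 0, "ty": 0, "tz": 0, "fingers": 0.045}

```text
clock: 30.55
ee_pos: [0.4972, 0.283, 0.3586]
tcp_rot: [1.668, 0.83, -1.667]
wrist_force: [-0.5, 0.6, 0.2]
width: 0.0452
```

```bash
python3 -c "
from h import *
go(.4967,.2832,.298)
snap('wrist','wrist17')"
```

```text
t 30.55 at [0.4972 0.283  0.3586] yaw -0.6466 down -1.0 delta tool [ 0.0606 -0.0005  0.0001] w 0.0452 F [-0.5  0.6  0.2]
```

View pics/wrist17.png

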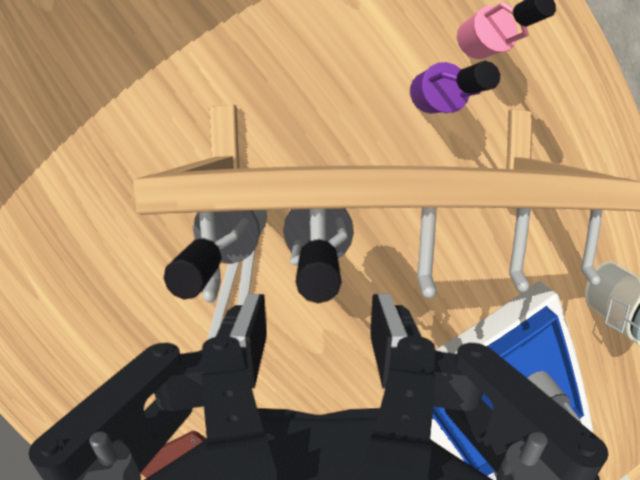

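Request:
step_arm:
  rows:
    - {"wx": 0, "wy": 0, "wz": 0, "tx": 0.02, "ty": 0, "tz": -0.001, "fingers": 0.045}
    - {"wx": 0, "wy": 0, "wz": 0, "tx": 0.025, "ty": 0, "tz": 0, "fingers": 0.045}
    - {"wx": 0, "wy": 0, "wz": 0, "tx": 0.017, "ty": 0, "tz": 0, "fingers": 0.045}
    - {"wx": 0, "wy": 0, "wz": 0, "tx": 0, "ty": 0, "tz": 0, "fingers": 0.045}
    - {"wx": 0, "wy": 0, "wz": 0, "tx": 0, "ty": 0, "tz": 0, "fingers": 0.015}
    - {"wx": 0, "wy": 0, "wz": 0, "tx": 0, "ty": 0, "tz": 0, "fingers": 0.015}
    - {"wx": 0, "wy": 0, "wz": 0, "tx": 0, "ty": 0, "tz": 0, "fingers": 0.015}
    - {"wx": 0, "wy": 0, "wz": 0, "tx": 0, "ty": 0, "tz": 0, "fingers": 0.015}

```text
clock: 31.4
ee_pos: [0.4981, 0.2844, 0.2978]
tcp_rot: [1.669, 0.831, -1.665]
wrist_force: [-0.5, -0.1, 1.4]
width: 0.0223
```

Request:
step_arm:
  rows:
    - {"wx": 0, "wy": 0, "wz": 0, "tx": -0.005, "ty": 0, "tz": 0, "fingers": 0.015}
    - {"wx": 0, "wy": 0, "wz": 0, "tx": -0.005, "ty": 0, "tz": 0, "fingers": 0.015}
    - {"wx": 0, "wy": 0, "wz": 0, "tx": -0.005, "ty": 0, "tz": 0, "fingers": 0.015}
    - {"wx": 0, "wy": 0, "wz": 0, "tx": -0.005, "ty": 0, "tz": 0, "fingers": 0.015}
    - {"wx": 0, "wy": 0, "wz": 0, "tx": -0.005, "ty": 0, "tz": 0, "fingers": 0.015}
    - {"wx": 0, "wy": 0, "wz": 0, "tx": 0, "ty": 0, "tz": 0, "fingers": 0.015}
    - {"wx": 0, "wy": 0, "wz": 0, "tx": 0, "ty": 0, "tz": 0, "fingers": 0.015}
    - {"wx": 0, "wy": 0, "wz": 0, "tx": 0, "ty": 0, "tz": 0, "fingers": 0.015}

```text
clock: 32.2
ee_pos: [0.4975, 0.2841, 0.3211]
tcp_rot: [1.667, 0.831, -1.668]
wrist_force: [-0.5, -0.7, -2.1]
width: 0.0223
```

Request:
step_arm:
  rows:
    - {"wx": 0, "wy": 0, "wz": 0, "tx": -0.002, "ty": 0, "tz": 0.004, "fingers": 0.015}
    - {"wx": 0, "wy": 0, "wz": 0, "tx": 0, "ty": 0, "tz": 0.008, "fingers": 0.015}
    - {"wx": 0, "wy": 0, "wz": 0, "tx": 0, "ty": 0, "tz": 0.012, "fingers": 0.015}
    - {"wx": 0, "wy": 0, "wz": 0, "tx": 0, "ty": 0, "tz": 0.015, "fingers": 0.015}
    - {"wx": 0, "wy": 0, "wz": 0, "tx": 0, "ty": 0, "tz": 0.015, "fingers": 0.015}
    - {"wx": 0, "wy": 0, "wz": 0, "tx": 0, "ty": 0, "tz": 0.015, "fingers": 0.015}
    - {"wx": 0, "wy": 0, "wz": 0, "tx": 0, "ty": 0, "tz": 0.012, "fingers": 0.015}
    - {"wx": 0, "wy": 0, "wz": 0, "tx": 0, "ty": 0, "tz": 0.008, "fingers": 0.015}

```text
clock: 33.0
ee_pos: [0.4432, 0.212, 0.3235]
tcp_rot: [1.667, 0.83, -1.667]
wrist_force: [0.2, 0.6, -1.1]
width: 0.0226
```

```bash
python3 -c "
from h import *
go(.5045,-.1,.333)
snap('side','side18');snap('scene','scene18')
d,p=tray('scene18',1)
for q in p: print(q,onz(d,*q,.09).round(4)[:2])
a=load('side18')['im'][100:340,150:450];cv2.imwrite('pics/c13.png',cv2.resize(a,None,fx=2.4,fy=2.4,interpolation=cv2.INTER_CUBIC)[:,:,::-1])
"
```

```text
t 33.00 at [0.4432 0.212  0.3235] yaw -0.6465 down -1.0 delta tool [-0.0095  0.2369  0.2121] w 0.0226 F [ 0.2  0.6 -1.1]
[270 225] [ 0.6425 -0.2207]
[272 234] [ 0.6641 -0.1848]
[325 275] [0.677  0.0314]
[361 255] [0.5626 0.0394]
[364 246] [0.531  0.0199]
[368 251] [0.5388 0.0408]
[383 242] [0.4847 0.0425]
[380 232] [0.4578 0.0085]
[331 202] [ 0.4478 -0.1867]
[323 244] [ 0.5987 -0.059 ]
[317 249] [ 0.6234 -0.0546]
[305 247] [ 0.6394 -0.082 ]
[302 236] [ 0.6141 -0.1225]
[291 237] [ 0.6372 -0.1394]
[285 218] [ 0.5927 -0.2177]
```

View pics/c13.png

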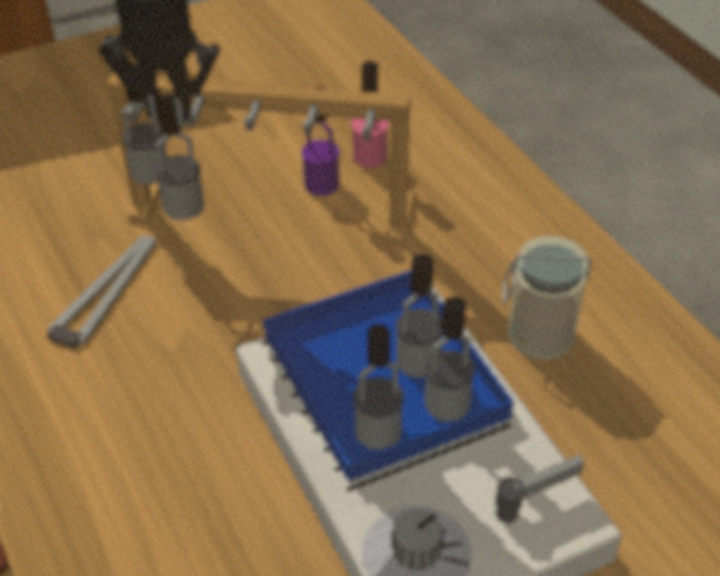

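View pics/scene18.png

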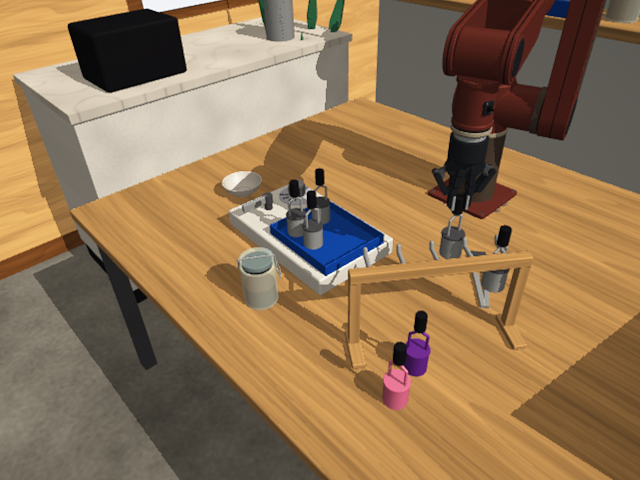

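Request:
step_arm:
  rows:
    - {"wx": 0, "wy": 0, "wz": 0, "tx": -0.004, "ty": 0.015, "tz": 0.013, "fingers": 0.015}
    - {"wx": 0, "wy": 0, "wz": 0, "tx": -0.004, "ty": 0.033, "tz": 0.03, "fingers": 0.015}
    - {"wx": 0, "wy": 0, "wz": 0, "tx": -0.002, "ty": 0.037, "tz": 0.033, "fingers": 0.015}
    - {"wx": 0, "wy": 0, "wz": 0, "tx": 0, "ty": 0.037, "tz": 0.033, "fingers": 0.015}
    - {"wx": 0, "wy": 0, "wz": 0, "tx": 0, "ty": 0.037, "tz": 0.033, "fingers": 0.015}
    - {"wx": 0, "wy": 0, "wz": 0, "tx": 0, "ty": 0.037, "tz": 0.033, "fingers": 0.015}
    - {"wx": 0, "wy": 0, "wz": 0, "tx": 0, "ty": 0.027, "tz": 0.024, "fingers": 0.015}
    - {"wx": 0, "wy": 0, "wz": 0, "tx": 0, "ty": 0.014, "tz": 0.013, "fingers": 0.015}

```text
clock: 33.9
ee_pos: [0.5062, -0.102, 0.3334]
tcp_rot: [1.669, 0.828, -1.669]
wrist_force: [-0.3, -0.2, -1.3]
width: 0.0225
```

Request:
step_arm:
  rows:
    - {"wx": 0, "wy": 0, "wz": 0, "tx": 0, "ty": 0, "tz": 0, "fingers": 0.015}
    - {"wx": 0, "wy": 0, "wz": 0, "tx": 0, "ty": 0, "tz": 0, "fingers": 0.015}
    - {"wx": 0, "wy": 0, "wz": 0, "tx": 0.015, "ty": 0, "tz": 0, "fingers": 0.015}
    - {"wx": 0, "wy": 0, "wz": 0, "tx": 0.015, "ty": 0, "tz": 0, "fingers": 0.015}
    - {"wx": 0, "wy": 0, "wz": 0, "tx": 0.015, "ty": 0, "tz": 0, "fingers": 0.015}
    - {"wx": 0, "wy": 0, "wz": 0, "tx": 0.01, "ty": 0, "tz": 0, "fingers": 0.015}
    - {"wx": 0, "wy": 0, "wz": 0, "tx": 0, "ty": 0, "tz": 0, "fingers": 0.015}
    - {"wx": 0, "wy": 0, "wz": 0, "tx": 0, "ty": 0, "tz": 0, "fingers": 0.015}

```text
clock: 34.7
ee_pos: [0.5056, -0.0987, 0.2781]
tcp_rot: [1.667, 0.832, -1.667]
wrist_force: [0.2, -0.3, -1.8]
width: 0.0222
```

Request:
step_arm:
  rows:
    - {"wx": 0, "wy": 0, "wz": 0, "tx": 0.006, "ty": 0, "tz": 0, "fingers": 0.015}
    - {"wx": 0, "wy": 0, "wz": 0, "tx": 0.004, "ty": 0, "tz": 0, "fingers": 0.015}
    - {"wx": 0, "wy": 0, "wz": 0, "tx": 0.002, "ty": 0, "tz": 0, "fingers": 0.015}
    - {"wx": 0, "wy": 0, "wz": 0, "tx": 0.001, "ty": 0, "tz": 0, "fingers": 0.015}
    - {"wx": 0, "wy": 0, "wz": 0, "tx": 0.001, "ty": 0, "tz": 0, "fingers": 0.015}
    - {"wx": 0, "wy": 0, "wz": 0, "tx": 0.001, "ty": 0, "tz": 0, "fingers": 0.015}
    - {"wx": 0, "wy": 0, "wz": 0, "tx": 0, "ty": 0, "tz": 0, "fingers": 0.015}
    - {"wx": 0, "wy": 0, "wz": 0, "tx": 0, "ty": 0, "tz": 0, "fingers": 0.015}

```text
clock: 35.5
ee_pos: [0.5058, -0.099, 0.2641]
tcp_rot: [1.667, 0.83, -1.666]
wrist_force: [-1.6, -0.2, 4.2]
width: 0.0225
```

Request:
step_arm:
  rows:
    - {"wx": 0, "wy": 0, "wz": 0, "tx": 0, "ty": 0, "tz": 0, "fingers": 0.03}
    - {"wx": 0, "wy": 0, "wz": 0, "tx": 0, "ty": 0, "tz": 0, "fingers": 0.045}
    - {"wx": 0, "wy": 0, "wz": 0, "tx": 0, "ty": 0, "tz": 0, "fingers": 0.045}
    - {"wx": 0, "wy": 0, "wz": 0, "tx": 0, "ty": 0, "tz": 0, "fingers": 0.045}
    - {"wx": 0, "wy": 0, "wz": 0, "tx": -0.02, "ty": 0, "tz": 0, "fingers": 0.045}
    - {"wx": 0, "wy": 0, "wz": 0, "tx": -0.03, "ty": 0, "tz": 0, "fingers": 0.045}
    - {"wx": 0, "wy": 0, "wz": 0, "tx": -0.03, "ty": 0, "tz": 0, "fingers": 0.045}
    - {"wx": 0, "wy": 0, "wz": 0, "tx": -0.025, "ty": 0, "tz": 0, "fingers": 0.045}

```text
clock: 36.3
ee_pos: [0.5058, -0.099, 0.3701]
tcp_rot: [1.668, 0.83, -1.666]
wrist_force: [1.4, 0.2, 0.9]
width: 0.0449
```

```bash
python3 -c "
from h import *
go(.4394,.3275,.36)
snap('wrist','wrist19')"
```

```text
t 36.30 at [ 0.5058 -0.099   0.3701] yaw -0.646 down -1.0 delta tool [ 0.0098 -0.3097 -0.3006] w 0.0449 F [1.4 0.2 0.9]
```

View pics/wrist19.png

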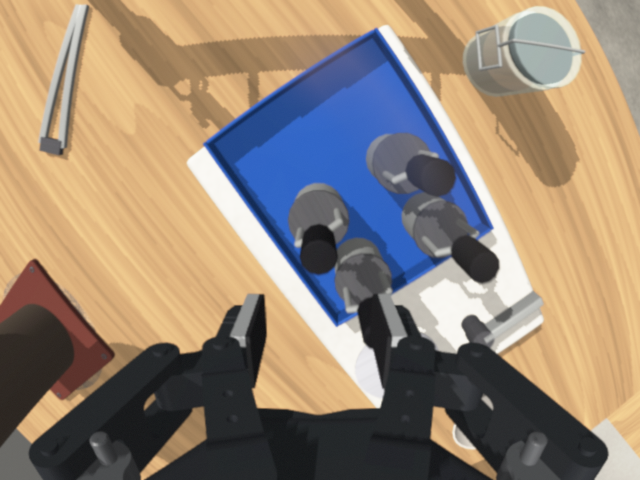

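Request:
step_arm:
  rows:
    - {"wx": 0, "wy": 0, "wz": 0, "tx": 0, "ty": -0.0355, "tz": -0.0345, "fingers": 0.045}
    - {"wx": 0, "wy": 0, "wz": 0, "tx": 0, "ty": -0.0355, "tz": -0.0345, "fingers": 0.045}
    - {"wx": 0, "wy": 0, "wz": 0, "tx": 0, "ty": -0.0355, "tz": -0.0345, "fingers": 0.045}
    - {"wx": 0, "wy": 0, "wz": 0, "tx": 0, "ty": -0.0355, "tz": -0.0345, "fingers": 0.045}
    - {"wx": 0, "wy": 0, "wz": 0, "tx": 0, "ty": -0.0355, "tz": -0.0345, "fingers": 0.045}
    - {"wx": 0, "wy": 0, "wz": 0, "tx": 0, "ty": -0.0355, "tz": -0.0345, "fingers": 0.045}
    - {"wx": 0, "wy": 0, "wz": 0, "tx": 0, "ty": -0.0355, "tz": -0.0345, "fingers": 0.045}
    - {"wx": 0, "wy": 0, "wz": 0, "tx": 0, "ty": -0.0355, "tz": -0.0345, "fingers": 0.045}

```text
clock: 37.15
ee_pos: [0.4443, 0.2944, 0.3682]
tcp_rot: [1.667, 0.831, -1.667]
wrist_force: [0.2, 0.1, 0.1]
width: 0.045
```

Request:
step_arm:
  rows:
    - {"wx": 0, "wy": 0, "wz": 0, "tx": 0, "ty": -0.017, "tz": -0.0165, "fingers": 0.045}
    - {"wx": 0, "wy": 0, "wz": 0, "tx": 0.01, "ty": -0.0085, "tz": -0.008, "fingers": 0.045}
    - {"wx": 0, "wy": 0, "wz": 0, "tx": 0, "ty": 0, "tz": 0, "fingers": 0.045}
    - {"wx": 0, "wy": 0, "wz": 0, "tx": 0, "ty": 0, "tz": 0, "fingers": 0.045}
    - {"wx": 0, "wy": 0, "wz": 0, "tx": 0, "ty": 0, "tz": 0, "fingers": 0.045}
    - {"wx": 0, "wy": 0, "wz": 0, "tx": 0, "ty": 0, "tz": 0, "fingers": 0.045}
    - {"wx": 0, "wy": 0, "wz": 0, "tx": 0, "ty": 0, "tz": 0, "fingers": 0.045}
    - {"wx": 0, "wy": 0, "wz": 0, "tx": 0, "ty": 0, "tz": 0, "fingers": 0.045}

```text
clock: 37.95
ee_pos: [0.4397, 0.3268, 0.3587]
tcp_rot: [1.668, 0.83, -1.667]
wrist_force: [0.1, -0.3, 1.0]
width: 0.0449
```

```bash
python3 -c "
from h import *
go(.4394,.3275,.298)
snap('wrist','wrist20')"
```

```text
t 37.95 at [0.4397 0.3268 0.3587] yaw -0.647 down -1.0 delta tool [ 0.0607 -0.0007 -0.0003] w 0.0449 F [ 0.1 -0.3  1. ]
```

View pics/wrist20.png

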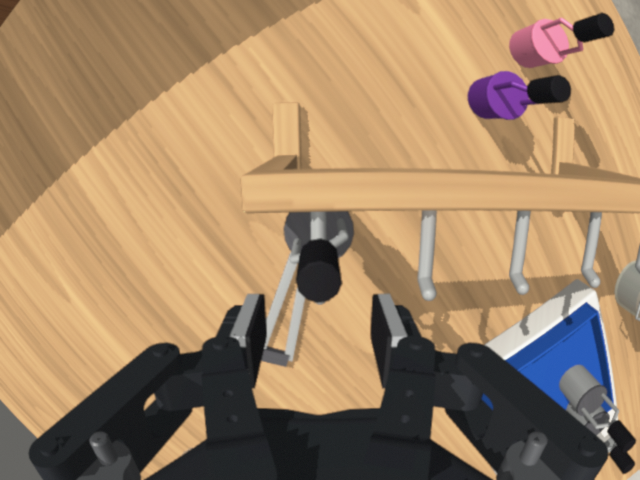

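Request:
step_arm:
  rows:
    - {"wx": 0, "wy": 0, "wz": 0, "tx": 0.02, "ty": 0, "tz": -0.001, "fingers": 0.045}
    - {"wx": 0, "wy": 0, "wz": 0, "tx": 0.025, "ty": 0, "tz": 0, "fingers": 0.045}
    - {"wx": 0, "wy": 0, "wz": 0, "tx": 0.017, "ty": 0, "tz": 0, "fingers": 0.045}
    - {"wx": 0, "wy": 0, "wz": 0, "tx": 0, "ty": 0, "tz": 0, "fingers": 0.045}
    - {"wx": 0, "wy": 0, "wz": 0, "tx": 0, "ty": 0, "tz": 0, "fingers": 0.015}
    - {"wx": 0, "wy": 0, "wz": 0, "tx": 0, "ty": 0, "tz": 0, "fingers": 0.015}
    - {"wx": 0, "wy": 0, "wz": 0, "tx": 0, "ty": 0, "tz": 0, "fingers": 0.015}
    - {"wx": 0, "wy": 0, "wz": 0, "tx": 0, "ty": 0, "tz": 0, "fingers": 0.015}

```text
clock: 38.8
ee_pos: [0.4406, 0.3284, 0.2978]
tcp_rot: [1.669, 0.831, -1.665]
wrist_force: [0.2, -0.7, 2.6]
width: 0.0227
```

Request:
step_arm:
  rows:
    - {"wx": 0, "wy": 0, "wz": 0, "tx": -0.005, "ty": 0, "tz": 0, "fingers": 0.015}
    - {"wx": 0, "wy": 0, "wz": 0, "tx": -0.005, "ty": 0, "tz": 0, "fingers": 0.015}
    - {"wx": 0, "wy": 0, "wz": 0, "tx": -0.005, "ty": 0, "tz": 0, "fingers": 0.015}
    - {"wx": 0, "wy": 0, "wz": 0, "tx": -0.005, "ty": 0, "tz": 0, "fingers": 0.015}
    - {"wx": 0, "wy": 0, "wz": 0, "tx": -0.005, "ty": 0, "tz": 0, "fingers": 0.015}
    - {"wx": 0, "wy": 0, "wz": 0, "tx": 0, "ty": 0, "tz": 0, "fingers": 0.015}
    - {"wx": 0, "wy": 0, "wz": 0, "tx": 0, "ty": 0, "tz": 0, "fingers": 0.015}
    - {"wx": 0, "wy": 0, "wz": 0, "tx": 0, "ty": 0, "tz": 0, "fingers": 0.015}

```text
clock: 39.6
ee_pos: [0.4398, 0.3281, 0.3211]
tcp_rot: [1.667, 0.831, -1.668]
wrist_force: [-0.8, -0.3, -3.1]
width: 0.0222
```

Request:
step_arm:
  rows:
    - {"wx": 0, "wy": 0, "wz": 0, "tx": -0.002, "ty": 0, "tz": 0.004, "fingers": 0.015}
    - {"wx": 0, "wy": 0, "wz": 0, "tx": 0, "ty": 0, "tz": 0.008, "fingers": 0.015}
    - {"wx": 0, "wy": 0, "wz": 0, "tx": 0, "ty": 0, "tz": 0.012, "fingers": 0.015}
    - {"wx": 0, "wy": 0, "wz": 0, "tx": 0, "ty": 0, "tz": 0.015, "fingers": 0.015}
    - {"wx": 0, "wy": 0, "wz": 0, "tx": 0, "ty": 0, "tz": 0.015, "fingers": 0.015}
    - {"wx": 0, "wy": 0, "wz": 0, "tx": 0, "ty": 0, "tz": 0.015, "fingers": 0.015}
    - {"wx": 0, "wy": 0, "wz": 0, "tx": 0, "ty": 0, "tz": 0.012, "fingers": 0.015}
    - {"wx": 0, "wy": 0, "wz": 0, "tx": 0, "ty": 0, "tz": 0.008, "fingers": 0.015}

```text
clock: 40.4
ee_pos: [0.3856, 0.2561, 0.3234]
tcp_rot: [1.667, 0.831, -1.667]
wrist_force: [-0.1, 0.2, -4.0]
width: 0.0223
```

```bash
python3 -c "
from h import *
go(.553,-.034,.333)
snap('side','side21');snap('scene','scene21')
d,p=tray('scene21',1)
for q in p: print(q,onz(d,*q,.09).round(4)[:2])
a=load('side21')['im'][100:340,150:450];cv2.imwrite('pics/c14.png',cv2.resize(a,None,fx=2.4,fy=2.4,interpolation=cv2.INTER_CUBIC)[:,:,::-1])
"
```

```text
t 40.40 at [0.3856 0.2561 0.3234] yaw -0.6464 down -1.0 delta tool [-0.0095  0.3084  0.1307] w 0.0223 F [-0.1  0.2 -4. ]
[383 237] [0.4687 0.0285]
[349 213] [ 0.4516 -0.1109]
[343 235] [ 0.5355 -0.0504]
[333 235] [ 0.5539 -0.0687]
[328 223] [ 0.5258 -0.1172]
[323 225] [ 0.5416 -0.1199]
[323 244] [ 0.5987 -0.059 ]
[317 249] [ 0.6234 -0.0546]
[305 247] [ 0.6394 -0.082 ]
[302 236] [ 0.6141 -0.1225]
[291 237] [ 0.6372 -0.1394]
[286 218] [ 0.5907 -0.2158]
[270 225] [ 0.6425 -0.2207]
[272 234] [ 0.6641 -0.1848]
[325 275] [0.677  0.0314]
[361 255] [0.5626 0.0394]
[364 246] [0.531  0.0199]
[368 251] [0.5388 0.0408]
[382 243] [0.4896 0.0435]
```

View pics/c14.png

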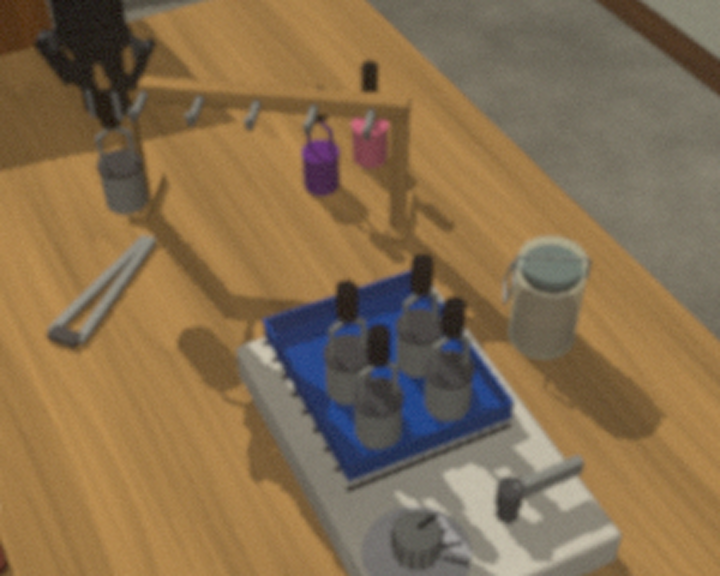

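Request:
step_arm:
  rows:
    - {"wx": 0, "wy": 0, "wz": 0, "tx": -0.004, "ty": 0.02, "tz": 0.008, "fingers": 0.015}
    - {"wx": 0, "wy": 0, "wz": 0, "tx": -0.004, "ty": 0.043, "tz": 0.018, "fingers": 0.015}
    - {"wx": 0, "wy": 0, "wz": 0, "tx": -0.002, "ty": 0.045, "tz": 0.019, "fingers": 0.015}
    - {"wx": 0, "wy": 0, "wz": 0, "tx": 0, "ty": 0.045, "tz": 0.019, "fingers": 0.015}
    - {"wx": 0, "wy": 0, "wz": 0, "tx": 0, "ty": 0.045, "tz": 0.019, "fingers": 0.015}
    - {"wx": 0, "wy": 0, "wz": 0, "tx": 0, "ty": 0.045, "tz": 0.019, "fingers": 0.015}
    - {"wx": 0, "wy": 0, "wz": 0, "tx": 0, "ty": 0.042, "tz": 0.018, "fingers": 0.015}
    - {"wx": 0, "wy": 0, "wz": 0, "tx": 0, "ty": 0.0234, "tz": 0.0107, "fingers": 0.015}

```text
clock: 41.3
ee_pos: [0.5556, -0.0362, 0.3332]
tcp_rot: [1.669, 0.828, -1.668]
wrist_force: [0.9, 0.8, -2.9]
width: 0.0222
```

Request:
step_arm:
  rows:
    - {"wx": 0, "wy": 0, "wz": 0, "tx": 0, "ty": 0, "tz": 0, "fingers": 0.015}
    - {"wx": 0, "wy": 0, "wz": 0, "tx": 0, "ty": 0, "tz": 0, "fingers": 0.015}
    - {"wx": 0, "wy": 0, "wz": 0, "tx": 0.015, "ty": 0, "tz": 0, "fingers": 0.015}
    - {"wx": 0, "wy": 0, "wz": 0, "tx": 0.015, "ty": 0, "tz": 0, "fingers": 0.015}
    - {"wx": 0, "wy": 0, "wz": 0, "tx": 0.015, "ty": 0, "tz": 0, "fingers": 0.015}
    - {"wx": 0, "wy": 0, "wz": 0, "tx": 0.01, "ty": 0, "tz": 0, "fingers": 0.015}
    - {"wx": 0, "wy": 0, "wz": 0, "tx": 0, "ty": 0, "tz": 0, "fingers": 0.015}
    - {"wx": 0, "wy": 0, "wz": 0, "tx": 0, "ty": 0, "tz": 0, "fingers": 0.015}

```text
clock: 42.1
ee_pos: [0.5539, -0.0327, 0.2781]
tcp_rot: [1.666, 0.832, -1.667]
wrist_force: [0.4, 0.4, -2.9]
width: 0.0222
```

```bash
python3 -c "
from h import *
go(.553,-.034,.2638)
snap('wrist','wrist22')"
```

```text
t 42.10 at [ 0.5539 -0.0327  0.2781] yaw -0.6456 down -1.0 delta tool [0.0143 0.0001 0.0015] w 0.0222 F [ 0.4  0.4 -2.9]
```

View pics/wrist22.png

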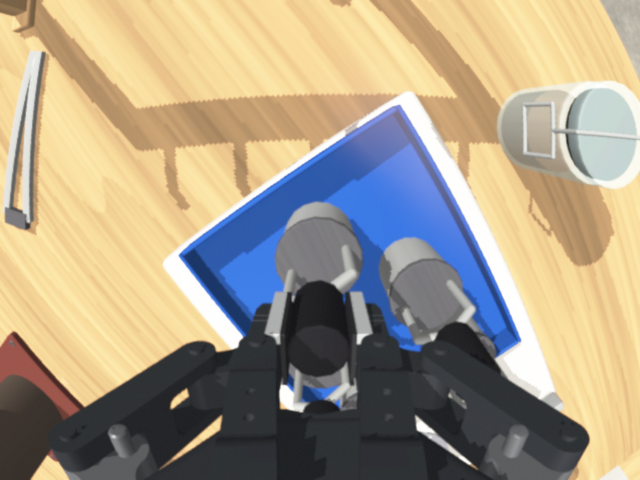

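```bash
python3 -c "
from h import *
d=load('wrist22')
for p in[(180,255),(397,106),(520,343)]: print(onz(d,*p,.092,True).round(4))"
```

```text
[0.461  0.0187 0.092 ]
[0.6539 0.0089 0.092 ]
[ 0.6413 -0.2246  0.092 ]
```

Request:
step_arm:
  rows:
    - {"wx": 0, "wy": 0, "wz": 0, "tx": 0.006, "ty": 0, "tz": 0, "fingers": 0.015}
    - {"wx": 0, "wy": 0, "wz": 0, "tx": 0.004, "ty": 0, "tz": 0, "fingers": 0.015}
    - {"wx": 0, "wy": 0, "wz": 0, "tx": 0.002, "ty": 0, "tz": 0, "fingers": 0.015}
    - {"wx": 0, "wy": 0, "wz": 0, "tx": 0.001, "ty": 0, "tz": 0, "fingers": 0.015}
    - {"wx": 0, "wy": 0, "wz": 0, "tx": 0.001, "ty": 0, "tz": 0, "fingers": 0.015}
    - {"wx": 0, "wy": 0, "wz": 0, "tx": 0.001, "ty": 0, "tz": 0, "fingers": 0.015}
    - {"wx": 0, "wy": 0, "wz": 0, "tx": 0, "ty": 0, "tz": 0, "fingers": 0.015}
    - {"wx": 0, "wy": 0, "wz": 0, "tx": 0, "ty": 0, "tz": 0, "fingers": 0.015}

```text
clock: 42.95
ee_pos: [0.5543, -0.033, 0.2644]
tcp_rot: [1.668, 0.83, -1.666]
wrist_force: [-1.2, -0.7, 4.4]
width: 0.0221
```

Request:
step_arm:
  rows:
    - {"wx": 0, "wy": 0, "wz": 0, "tx": 0, "ty": 0, "tz": 0, "fingers": 0.03}
    - {"wx": 0, "wy": 0, "wz": 0, "tx": 0, "ty": 0, "tz": 0, "fingers": 0.045}
    - {"wx": 0, "wy": 0, "wz": 0, "tx": 0, "ty": 0, "tz": 0, "fingers": 0.045}
    - {"wx": 0, "wy": 0, "wz": 0, "tx": 0, "ty": 0, "tz": 0, "fingers": 0.045}
    - {"wx": 0, "wy": 0, "wz": 0, "tx": -0.02, "ty": 0, "tz": 0, "fingers": 0.045}
    - {"wx": 0, "wy": 0, "wz": 0, "tx": -0.03, "ty": 0, "tz": 0, "fingers": 0.045}
    - {"wx": 0, "wy": 0, "wz": 0, "tx": -0.03, "ty": 0, "tz": 0, "fingers": 0.045}
    - {"wx": 0, "wy": 0, "wz": 0, "tx": -0.025, "ty": 0, "tz": 0, "fingers": 0.045}

```text
clock: 43.75
ee_pos: [0.5541, -0.033, 0.3701]
tcp_rot: [1.668, 0.83, -1.666]
wrist_force: [0.2, 0.5, 0.4]
width: 0.045
```

```bash
python3 -c "
from h import *
go(.4642,-.322,.37)
snap('side','side23');snap('scene','scene23')
a=load('side23')['im'][180:380,220:440];cv2.imwrite('pics/c15.png',cv2.resize(a,None,fx=2.8,fy=2.8,interpolation=cv2.INTER_CUBIC)[:,:,::-1])
a=load('scene23')['im'][150:320,200:420];cv2.imwrite('pics/c16.png',cv2.resize(a,None,fx=2.8,fy=2.8,interpolation=cv2.INTER_CUBIC)[:,:,::-1])
"
```

```text
t 43.75 at [ 0.5541 -0.033   0.3701] yaw -0.646 down -1.0 delta tool [0.     0.1022 0.2849] w 0.045 F [0.2 0.5 0.4]
```

View pics/c15.png

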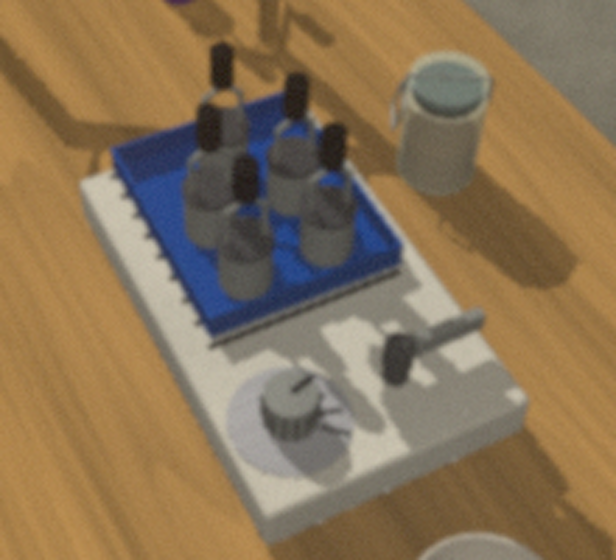

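View pics/c16.png

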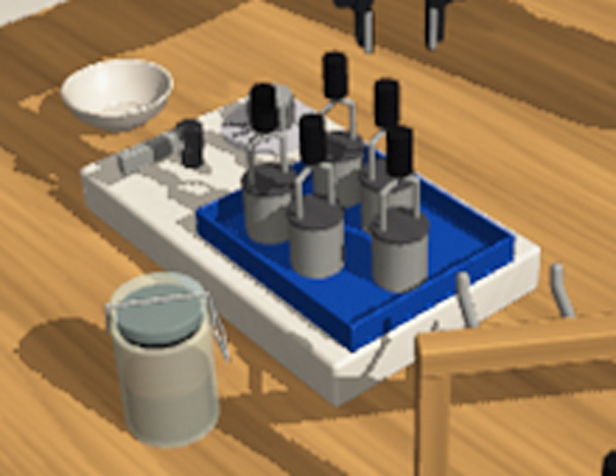

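Request:
step_arm:
  rows:
    - {"wx": 0, "wy": 0, "wz": 0, "tx": 0, "ty": 0.0146, "tz": 0.0405, "fingers": 0.07}
    - {"wx": 0, "wy": 0, "wz": 0, "tx": 0, "ty": 0.0146, "tz": 0.0405, "fingers": 0.07}
    - {"wx": 0, "wy": 0, "wz": 0, "tx": 0, "ty": 0.0146, "tz": 0.0405, "fingers": 0.07}
    - {"wx": 0, "wy": 0, "wz": 0, "tx": 0, "ty": 0.0146, "tz": 0.0405, "fingers": 0.07}
    - {"wx": 0, "wy": 0, "wz": 0, "tx": 0, "ty": 0.0146, "tz": 0.0405, "fingers": 0.07}
    - {"wx": 0, "wy": 0, "wz": 0, "tx": 0, "ty": 0.0146, "tz": 0.0405, "fingers": 0.07}
    - {"wx": 0, "wy": 0, "wz": 0, "tx": 0, "ty": 0.0146, "tz": 0.0405, "fingers": 0.07}
    - {"wx": 0, "wy": 0, "wz": 0, "tx": 0.04, "ty": 0, "tz": 0, "fingers": 0.07}

```text
clock: 44.65
ee_pos: [0.4648, -0.3271, 0.3327]
tcp_rot: [1.669, 0.816, -1.665]
wrist_force: [-0.0, -0.4, 0.6]
width: 0.0699
```

Request:
step_arm:
  rows:
    - {"wx": 0, "wy": 0, "wz": 0, "tx": 0.04, "ty": 0, "tz": 0, "fingers": 0.07}
    - {"wx": 0, "wy": 0, "wz": 0, "tx": 0.02, "ty": 0, "tz": 0, "fingers": 0.07}
    - {"wx": 0, "wy": 0, "wz": 0, "tx": 0, "ty": 0, "tz": 0, "fingers": 0.07}
    - {"wx": 0, "wy": 0, "wz": 0, "tx": 0, "ty": 0, "tz": 0, "fingers": 0.07}
    - {"wx": 0, "wy": 0, "wz": 0, "tx": 0, "ty": 0, "tz": 0, "fingers": 0.07}
    - {"wx": 0, "wy": 0, "wz": 0, "tx": 0, "ty": 0, "tz": 0, "fingers": 0.07}
    - {"wx": 0, "wy": 0, "wz": 0, "tx": 0, "ty": 0, "tz": 0, "fingers": 0.07}
    - {"wx": 0, "wy": 0, "wz": 0, "tx": 0, "ty": 0, "tz": 0, "fingers": 0.07}

```text
clock: 45.45
ee_pos: [0.4652, -0.321, 0.2693]
tcp_rot: [1.667, 0.83, -1.666]
wrist_force: [0.0, 0.4, -0.8]
width: 0.0699
```

```bash
python3 -c "
from h import *
go(.464,-.3205,.146)
snap('wrist','wrist24')"
```

```text
t 45.45 at [ 0.4652 -0.321   0.2693] yaw -0.6458 down -1.0 delta tool [ 0.1233 -0.0015  0.0004] w 0.0699 F [ 0.   0.4 -0.8]
```

View pics/wrist24.png

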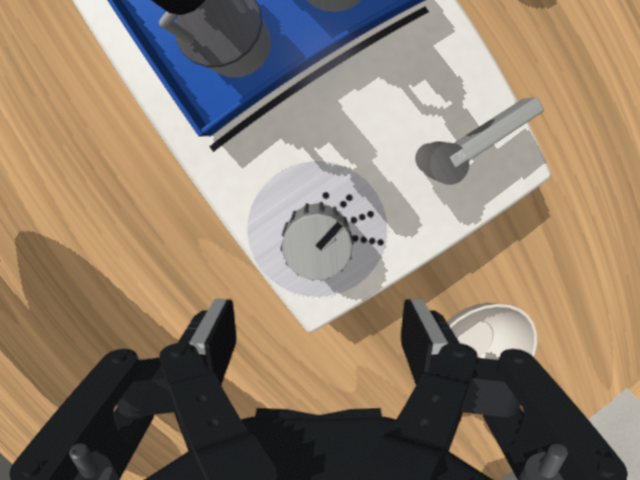

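```bash
python3 -c "
from h import *
d=load('wrist24')
q=onz(d,317,246,.102,True);print(q.round(4))
a=onz(d,319,246,.104,True);b=onz(d,340,224,.104,True);print(np.arctan2(b[1]-a[1],b[0]-a[0])+.0465)
print('hub',onz(d,442,161,.106,True),'tip',onz(d,541,102,.106,True))"
```

```text
[ 0.4647 -0.3222  0.102 ]
0.23426971719327527
hub [ 0.56508793 -0.32385754  0.106     ] tip [ 0.65365997 -0.33134228  0.106     ]
```

Request:
step_arm:
  rows:
    - {"wx": 0, "wy": 0, "wz": 0, "tx": 0.03, "ty": 0, "tz": 0, "fingers": 0.07}
    - {"wx": 0, "wy": 0, "wz": 0, "tx": 0.04, "ty": 0, "tz": 0, "fingers": 0.07}
    - {"wx": 0, "wy": 0, "wz": 0, "tx": 0.03, "ty": 0, "tz": 0, "fingers": 0.07}
    - {"wx": 0, "wy": 0, "wz": 0, "tx": 0.015, "ty": 0, "tz": 0, "fingers": 0.07}
    - {"wx": 0, "wy": 0, "wz": 0, "tx": 0.007, "ty": 0, "tz": 0, "fingers": 0.07}
    - {"wx": 0, "wy": 0, "wz": 0, "tx": 0, "ty": 0, "tz": 0, "fingers": 0.07}
    - {"wx": 0, "wy": 0, "wz": 0, "tx": 0, "ty": 0, "tz": 0, "fingers": 0.07}
    - {"wx": 0, "wy": 0, "wz": 0, "tx": 0, "ty": 0, "tz": 0, "fingers": 0.07}

```text
clock: 46.3
ee_pos: [0.4658, -0.3217, 0.1483]
tcp_rot: [1.667, 0.828, -1.665]
wrist_force: [-0.4, -0.1, 0.5]
width: 0.0699
```

Request:
step_arm:
  rows:
    - {"wx": 0, "wy": 0, "wz": 0, "tx": 0, "ty": 0, "tz": 0, "fingers": 0.06}
    - {"wx": 0, "wy": 0, "wz": 0, "tx": 0, "ty": 0, "tz": 0, "fingers": 0.052}
    - {"wx": 0, "wy": 0, "wz": 0, "tx": 0, "ty": 0, "tz": 0, "fingers": 0.04}
    - {"wx": 0, "wy": 0, "wz": 0, "tx": 0, "ty": 0, "tz": 0, "fingers": 0.04}
    - {"wx": 0, "wy": 0, "wz": 0, "tx": 0, "ty": 0, "tz": 0, "fingers": 0.04}
    - {"wx": 0, "wy": 0, "wz": 0, "tx": 0, "ty": 0, "tz": 0, "fingers": 0.04}
    - {"wx": 0, "wy": 0, "wz": 0, "tx": 0, "ty": 0, "tz": 0, "fingers": 0.04}
    - {"wx": 0, "wy": 0, "wz": 0, "tx": 0, "ty": 0, "tz": 0, "fingers": 0.04}
  grip_force: 30

```text
clock: 47.1
ee_pos: [0.4647, -0.3207, 0.1473]
tcp_rot: [1.667, 0.832, -1.668]
wrist_force: [-4.1, 1.6, 6.8]
width: 0.0472
```

Gripped (47 mm, matching the 48 mm sleeve), modest side force. Turn 0.5 rad clockwise (+wx).

Request:
step_arm:
  rows:
    - {"wx": 0.08, "wy": 0, "wz": 0, "tx": 0, "ty": 0, "tz": 0, "fingers": 0.04}
    - {"wx": 0.08, "wy": 0, "wz": 0, "tx": 0, "ty": 0, "tz": 0, "fingers": 0.04}
    - {"wx": 0.08, "wy": 0, "wz": 0, "tx": 0, "ty": 0, "tz": 0, "fingers": 0.04}
    - {"wx": 0.08, "wy": 0, "wz": 0, "tx": 0, "ty": 0, "tz": 0, "fingers": 0.04}
    - {"wx": 0.08, "wy": 0, "wz": 0, "tx": 0, "ty": 0, "tz": 0, "fingers": 0.04}
    - {"wx": 0.08, "wy": 0, "wz": 0, "tx": 0, "ty": 0, "tz": 0, "fingers": 0.04}
    - {"wx": 0.02, "wy": 0, "wz": 0, "tx": 0, "ty": 0, "tz": 0, "fingers": 0.04}
    - {"wx": 0, "wy": 0, "wz": 0, "tx": 0, "ty": 0, "tz": 0, "fingers": 0.04}

```text
clock: 47.9
ee_pos: [0.4652, -0.3214, 0.1473]
tcp_rot: [1.986, 0.428, -1.985]
wrist_force: [-1.2, -0.4, 5.9]
width: 0.0472
```

```bash
python3 -c "
from h import *
go(.4645,-.321,.147)
snap('wrist','wrist25')"
```

```text
t 47.90 at [ 0.4652 -0.3214  0.1473] yaw -1.1449 down -1.0 delta tool [ 0.0003 -0.0006  0.0005] w 0.0472 F [-1.2 -0.4  5.9]
```

View pics/wrist25.png

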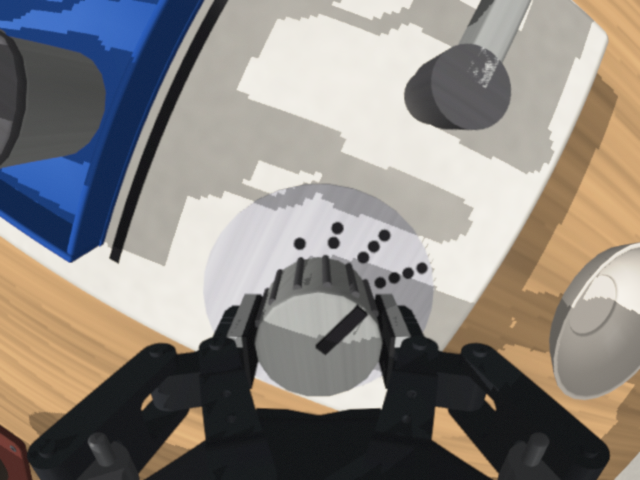

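Request:
step_arm:
  rows:
    - {"wx": 0, "wy": 0, "wz": 0, "tx": 0, "ty": 0, "tz": 0, "fingers": 0.055}
    - {"wx": 0, "wy": 0, "wz": 0, "tx": 0, "ty": 0, "tz": 0, "fingers": 0.07}
    - {"wx": 0, "wy": 0, "wz": 0, "tx": 0, "ty": 0, "tz": 0, "fingers": 0.07}
    - {"wx": 0, "wy": 0, "wz": 0, "tx": -0.03, "ty": 0, "tz": 0, "fingers": 0.07}
    - {"wx": 0, "wy": 0, "wz": 0, "tx": -0.045, "ty": 0, "tz": 0, "fingers": 0.07}
    - {"wx": 0, "wy": 0, "wz": 0, "tx": -0.045, "ty": 0, "tz": 0, "fingers": 0.07}
    - {"wx": 0, "wy": 0, "wz": 0, "tx": -0.045, "ty": 0, "tz": 0, "fingers": 0.07}
    - {"wx": 0, "wy": 0, "wz": 0, "tx": -0.045, "ty": 0, "tz": 0, "fingers": 0.07}

```text
clock: 48.75
ee_pos: [0.4647, -0.3205, 0.3579]
tcp_rot: [1.987, 0.429, -1.987]
wrist_force: [1.5, -0.8, -0.4]
width: 0.0699
```

```bash
python3 -c "
from h import *
go(.4645,-.321,.37)
for n in('wrist','side','scene'): snap(n,n+'26')
a=load('side26')['im'][180:380,220:440];cv2.imwrite('pics/c17.png',cv2.resize(a,None,fx=2.8,fy=2.8,interpolation=cv2.INTER_CUBIC)[:,:,::-1])"
```

```text
t 48.75 at [ 0.4647 -0.3205  0.3579] yaw -1.1455 down -1.0 delta tool [-0.0121  0.0004  0.0004] w 0.0699 F [ 1.5 -0.8 -0.4]
```

View pics/wrist26.png

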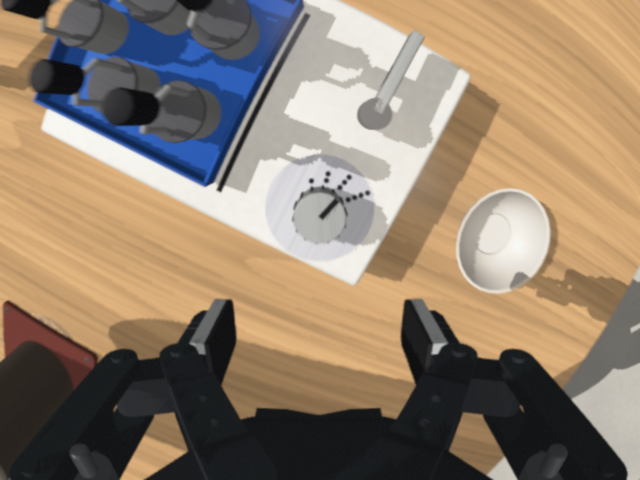

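View pics/c17.png

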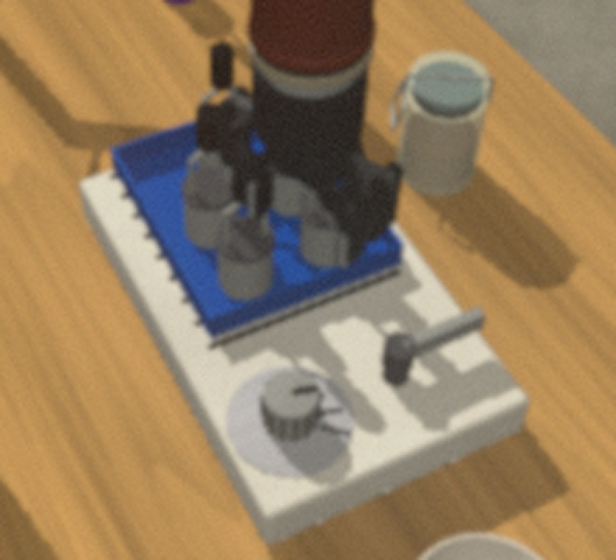

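View pics/scene26.png

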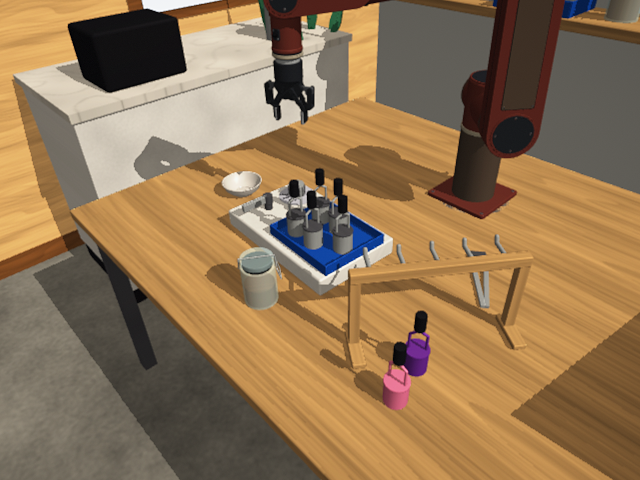

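```bash
python3 -c "
from h import *
d=load('wrist26')
im=d['im'][190:240,290:350];m=(im.max(2)<60).astype(np.uint8);k,l,st,ce=cv2.connectedComponentsWithStats(m)
for i in range(1,k):
  if st[i][4]>20: print(st[i],ce[i]+[290,190])
i=1+np.argmax([st[j][4] if 310<ce[j][0]+290<345 else 0 for j in range(1,k)])
ys,xs=np.nonzero(l==i);P=np.array([onz(d,x+290,y+190,.104,True)[:2] for x,y in zip(xs,ys)])
vx,vy,x0,y0=cv2.fitLine(P.astype(np.float32)*1000,cv2.DIST_L2,0,.01,.01).ravel();a=np.arctan(vy/vx)+.0465
print('ridge rel dryer',a,'dial',.75-a)
h=onz(d,374,113,.106,True);t=onz(d,417,37,.106,True);print('vent',np.arctan2(*(t-h)[:2][::-1])+.0465+1.571)"
```

```text
[31  9 17 19 81] [329.04938272 207.88888889]
ridge rel dryer -0.2517312 dial 1.0017312
vent 1.550521756508357
```

Dial reads 1.00 rad (setting 3), the vent 1.55 rad and all five cups are standing upright. Handing in.

```bash
python3 -c "
from h import *
print(arm.job_done())"
```

```text
the job is handed in; nothing more can be done
None
```

I finished the job and handed it in at about 49 s on the robot's clock. `arm.job_done()` reports no verdict, so these results rest on my own checks:

- **Vent:** I pushed the lever to its stop, where about 16 N of resistance built up. The last wrist picture puts it at about 1.55 rad (needs more than 1.43).
- **Cups:** All five steel cups went into the tray one at a time, and none dropped or slipped. They stand upright and released in the last pictures. I did not measure their tilt or height in the tray.
- **Dial:** I turned the sleeve last, by 0.5 rad. The ridge now measures 1.00 rad, which is setting 3.
- **Tray and surroundings:** Tray measurements up to the last cup showed no shift, with its centre about 7 mm from the deck's middle. The dish, jar, tongs and the pink and purple look-alikes look unmoved in the pictures, though I did not measure them again.

The gripper was open and clear of everything at hand-in. The only check that disagreed was the first dryer-corner estimate, where the scene and side cameras differed by about 1–2 cm. A closer wrist picture settled it before any contact.

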